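Run the colour standards to the reading head on the notched rail

TASK

Lift the red release bar to slide the blue carriage to the left end of the notched rail (as seen from the robot) and let go so that it locks there. Slide every colour standard that is on the bench, upright, from the open end of the carriage's channel in under the two overhanging lips, foot fully covered. Then, holding the bar up again, bring the loaded carriage to the orange reading head, let it lock with its white mark at the head, press the green button on the meter, and last bring the carriage back to the left end and let it lock there, still loaded; leave the other things on the bench where they are.

Things in the scene. Friction and masses are not known exactly. Their poses are not given: they have to be found in the camera images.
- carriage (a joint): Position of the blue carriage (240 mm long) along the notched rail, m: 0 at the left end (loading place, a hard stop), growing to 0.24 at the right end. Notches at 0, 0.16, 0.20 and 0.24, with about 1 mm of play; from 0.04 to 0.12 one long parking slot, where it starts and moves freely with the bar down. Anything else needs the bar held up; then it slides with about 2 N.
- release (a joint): Lift of the red release bar, m: 0 down and locked in a notch, 0.028 fully up (0 too in the parking slot). A spring pulls it down: about 4.5 N at rest, 6.5 N fully up. It must be at least 0.023 up to clear the teeth. Tooth tops are roof-shaped: let go between two notches, it slides the carriage into the nearer one.
- release_bar (a point): Centre of the red bar, a level round bar 12 mm thick, 59 mm clear between its two end uprights, lying across the rail (this frame's x); 90 mm above the bench when down, free for 40 mm below. On the robot's side of the carriage, moves with it. Axes: x across the rail, away from the robot; y along it to the left (smaller carriage values); z up.
- channel_mouth (a point): Point on the channel floor (45 mm above the bench), on its centre line, where the two lips begin; moves with the carriage. Axes as release_bar: standards slide in towards -y. The channel is 50 mm wide; lip undersides 14 mm, lip tops 19 mm above the floor; 31 mm gap between the lips for the column. A foot is covered when the standard's axis is 16 mm or more behind (-y) the mouth.
- porch (a point): Point on the open porch of the channel, same floor height, 28 mm outside (+y) the mouth: set a standard down here, then slide it in. Two low guides (12 mm high) beside the porch flare outwards to about 75 mm apart; the porch ends 55 mm from the mouth. Axes as release_bar.
- channel_end (a point): Point on the channel floor, on the centre line, at the closed inner end, 179 mm from the mouth. The channel is smooth (friction 0.25). Room for four standards in a row. Axes as release_bar. Grip standards across the channel (fingers closing along x) so as not to meet the neighbours' caps; those caps and the lips are the only things beside it.
- index_mark (a point): White mark on the carriage's far edge, 45 mm above the bench; axes as release_bar. The carriage is at a reading head when this mark and the head are level along the rail (same y in these axes); each head stands at a notch.
- head_orange: Orange reading head, a fixed box 50 x 30 mm, 112 mm tall, behind the rail; origin at the centre of its underside. It stands at one of the notches 0.16, 0.20 or 0.24; two grey heads stand at the other two. Its axes are those of the rail.
- std_amber: amber colour standard: solid amber glass column 22 mm thick on a dark steel foot disc (42 mm across, 8 mm thick), with a white cap (28 mm across, from 66 to 90 mm above the underside). 90 mm tall, 0.22 kg; grip column or cap, lower is steadier. Origin: centre of its underside; z up the column. May be absent.
- std_green: green colour standard: solid green glass column 22 mm thick on a dark steel foot disc (42 mm across, 8 mm thick), with a white cap (28 mm across, from 66 to 90 mm above the underside). 90 mm tall, 0.22 kg; grip column or cap, lower is steadier. Origin: centre of its underside; z up the column. May be absent.
- std_blue: blue colour standard: solid blue glass column 22 mm thick on a dark steel foot disc (42 mm across, 8 mm thick), with a white cap (28 mm across, from 66 to 90 mm above the underside). 90 mm tall, 0.22 kg; grip column or cap, lower is steadier. Origin: centre of its underside; z up the column. May be absent.
- std_red: red colour standard: solid red glass column 22 mm thick on a dark steel foot disc (42 mm across, 8 mm thick), with a white cap (28 mm across, from 66 to 90 mm above the underside). 90 mm tall, 0.22 kg; grip column or cap, lower is steadier. Origin: centre of its underside; z up the column. May be absent.
- read_button (a joint): Travel of the green button on the meter, in m: 0 up, 0.006 fully down; 5 N presses it fully. It springs back. A press counts from 0.004.
- read_button_top (a point): Centre of the top of the green button (28 mm diameter, top about 62 mm above the bench), pressed straight down.
- brown_jar: Bystander, leave alone: small brown screw-lid jar, 36 mm across, 50 mm tall, standing among the standards. Origin: centre of its underside.
- beaker: Bystander, leave alone: open glass beaker, 68 mm across, 85 mm tall. Origin: centre of its underside.
- wash_bottle: Bystander, leave alone: white bottle with red cap, 68 mm across, 150 mm tall. Origin: centre of its underside.
- reagent: Bystander, leave alone: brown glass bottle, 72 mm across, 140 mm tall. Origin: centre of its underside.
- cell_case: Bystander, leave alone: closed black case, 90 x 60 x 30 mm. Origin: centre of its underside.
- spatula: Bystander, leave alone: spatula lying flat, 180 mm long. Origin: centre of its underside (middle of the tool).
- tape: Bystander, leave alone: blue roll of tape lying flat, 90 mm across, 25 mm high. Origin: centre of its underside.
Things that resemble listed ones, but are neither listed nor needed, are in the scene too. What is shaped like the std_amber but pink or yellow is not meant.

How it is judged (in metres and radians):
On the way, in this order (a step that is already met when the one before it is completed fails the run):
1. the carriage is at the left end of the rail, with the release bar down in its notch (value of joint carriage below 0.006 m and value of joint release below 0.005 m), for 0.3 s.
2. every standard present stands upright in the channel, its foot under the lips, with the carriage still locked at the left end (all of step 1 and y of std_amber in the frame of channel_mouth between -0.175 and -0.016 m and x of std_amber in the frame of channel_mouth between -0.007 and 0.007 m and z of std_amber in the frame of channel_mouth between -0.004 and 0.006 m and angle between each of std_amber, std_green, std_blue, std_red's own z axis and vertical below 0.2 rad and y of std_green in the frame of channel_mouth between -0.175 and -0.016 m and x of std_green in the frame of channel_mouth between -0.007 and 0.007 m and z of std_green in the frame of channel_mouth between -0.004 and 0.006 m and y of std_blue in the frame of channel_mouth between -0.175 and -0.016 m and x of std_blue in the frame of channel_mouth between -0.007 and 0.007 m and z of std_blue in the frame of channel_mouth between -0.004 and 0.006 m and y of std_red in the frame of channel_mouth between -0.175 and -0.016 m and x of std_red in the frame of channel_mouth between -0.007 and 0.007 m and z of std_red in the frame of channel_mouth between -0.004 and 0.006 m), for 0.3 s.
3. the loaded carriage is locked at the orange head, bar down (y of std_amber in the frame of channel_mouth between -0.175 and -0.016 m and x of std_amber in the frame of channel_mouth between -0.007 and 0.007 m and z of std_amber in the frame of channel_mouth between -0.004 and 0.006 m and angle between each of std_amber, std_green, std_blue, std_red's own z axis and vertical below 0.2 rad and y of std_green in the frame of channel_mouth between -0.175 and -0.016 m and x of std_green in the frame of channel_mouth between -0.007 and 0.007 m and z of std_green in the frame of channel_mouth between -0.004 and 0.006 m and y of std_blue in the frame of channel_mouth between -0.175 and -0.016 m and x of std_blue in the frame of channel_mouth between -0.007 and 0.007 m and z of std_blue in the frame of channel_mouth between -0.004 and 0.006 m and y of std_red in the frame of channel_mouth between -0.175 and -0.016 m and x of std_red in the frame of channel_mouth between -0.007 and 0.007 m and z of std_red in the frame of channel_mouth between -0.004 and 0.006 m and y of head_orange in the frame of index_mark between -0.008 and 0.008 m and value of joint release below 0.005 m), for 0.3 s.
4. the green button is pressed (value of joint read_button above 0.004 m), for 0.05 s.
At the end, for the whole second after the job is handed in: The carriage is back at the left end of the rail (within 6 mm), bar down (within 5 mm), and every standard present stands upright (within 0.2 rad) on the channel floor, its axis at least 16 mm behind the mouth and within 7 mm of the channel line, at rest (all of step 2 and linear speed of each of std_amber, std_green, std_blue, std_red below 0.02 m/s); the robot touches nothing.
It fails at once if another thing on the bench (jar, beaker, bottles, case, spatula, tape) is moved more than 60 mm (distance of any of brown_jar, beaker, wash_bottle, reagent, cell_case, spatula, tape from where it was at the start of the episode above 0.06 m).
It fails at once if the jar, the beaker or a bottle is tipped over (angle between any of brown_jar, beaker, wash_bottle, reagent's own z axis and vertical above 0.8 rad).
Of std_amber, std_green, std_blue, std_red only 3 to 4 are there at a start; the rules pass over those that are not, and their reading is None.
At some moment in a run one of std_amber, std_green, std_blue, std_red may be knocked a few centimetres aside while the robot is not near it.
Once in a run the grip may slacken for a moment while it holds something.
It also fails if it takes over 208 s, if anything falls off the work surface, if the arm or the gripper's body presses on something with over 40 N, if the wrist force passes 120 N, or if a joint passes its speed limit or range.

ROBOT

A 6-joint arm with a two-finger parallel gripper is mounted at the origin on the work surface. World frame = base frame: x ahead of the robot, y to its left, z up, the work surface at z = 0. Lengths are in mm, angles in degrees, forces in N, time in s.
With the tool pointing down it reaches from about 350 to 850 mm from the base axis. Payload 8.1 kg.
Tool frame: the origin (TCP) lies midway between the tips of the shut fingers; the grasp point (between the pads) lies 19 mm behind it; z points along the fingers, x is the direction in which the jaws open and shut, and the axes are right-handed (so a half turn about z gives the same grasp; the last joint's range is limited). The gripper opens to 85 mm and grips with 20 to 120 N. Pads are 22 mm wide; open, the fingers measure 114 mm over their backs; the gripper's body (76 mm by 85 mm) begins 54 mm behind the grasp point. The pads swing forward as they close: fully open they stand 13 mm farther back than shut.
Start: joints at [-72.96, 7.471, 85.268, -0, 87.261, -4.893], TCP at [224.132, -556.57, 231.292] pointing down, gripper open.
Joint ranges: [-169.43, 169.43], [-51.17, 129.36], [1.28, 143.12], [-76.62, 256.62], [0, 156.53], [-152.29, 152.29]. Speed limits (degrees/s): [136.94, 136.94, 159.86, 180, 180, 180].

INTERFACE

Orientations are given as [roll, pitch, yaw] about the fixed x, y, z axes, in that order (R = Rz(yaw) Ry(pitch) Rx(roll)).
In Python, from bench import monitor, cams, r gives the robot as it stands.
- The arm moves only by the tool jog_arm, never from a script. Its arguments are lists of equal length, an entry for each row: "offset": the shift along the tool's x, y, z in mm, a list of three; "delta_rot": the turn, a rotation vector about the tool's x, y, z in degrees, a list of three; "jaw": the opening in per cent of the stroke, from 0 (shut) to 100 (fully open). In form: {"offset": [[x, y, z], ...], "delta_rot": [[rx, ry, rz], ...], "jaw": [jaw, ...]}. A call has 1 to 20 rows; each row shifts and turns the pose as measured when the row begins, along the tool's axes as they then stand; what a row does not reach is not made up. A row lasts 1/10 s, in which the tool goes at most 50 mm and 8.59 degrees, less where a joint would pass 70% of its speed; a pose out of reach is approached as far as the arm can. A call is refused whole if a number of a shift passes 50 or a number of a turn 8.59, either way. A call with a gripper value outside its range is refused whole. The fingers move at their own pace and stop on an object; "newtons" is the grip in N (left out, the last holds). Time passes only in rows, so rows that do not move let the fingers close. It gives the time, the measured TCP pose, the force and the opening at its end, in the units of the state.
- monitor.sense(): the state, without advancing time (a new reading comes with each control period).
- cams.snapshot(name): name is "side" or "top"; returns (picture, depth): 480x640x3 uint8, red, green, blue; 480x640 float32, mm along the optical axis (not along the pixel's ray), 0 where there is no reading.
- cams.camera_model(name): a dict with "K" (3x3 intrinsics, pixels), "k1" (the pictures are not rectified: a ray, as slopes to the right and down, at radius r is drawn at 1 + k1 r^2 times it, then the intrinsics apply), "camera_from_world" (4x4, takes a point from world to camera coordinates). Camera axes: x right, y down, z forward; pixel columns grow to the right and rows downward; lengths in mm; the calibration is good to about 2 mm. A picture is of the moment at which its call begins. camera_model takes no time and is no camera call.
- r.hand_in(): hands the job in, once; it reports no verdict.
The state is a dict: "time": time; "joint_pos": joint angles; "qd": joint speeds; "joint_efforts": joint torques, N m; "tool_pos": TCP position; "tcp_rot": TCP orientation; "ft_force": force on the tool from outside, world axes, zero at the start; "wrist_torque": the same for the moment, N m; "finger_gap": finger opening in mm.
Only numpy, scipy, OpenCV 4.12 (cv2) and the standard library are available. Lean on these libraries where they do the work, as an engineer would, in place of code of your own. Each camera call takes 0.05 s, during which the arm holds its last target.

## Working session

There is one attempt and no reset: what is moved stays moved. The work goes in short steps, Python scripts to look and compute and a tool call to move; the robot and the scene stay as the last step left them, time stands still between calls to the robot, and variables do not carry over. Pictures are saved under pics/ and viewed, and the job is handed in when it is done.

Besides the shell and the picture viewer there is one more tool, called by a JSON object that holds its "op" and its "data". jog_arm: Moves the arm, as the interface text tells. Its arguments: {"type":"object","properties":{"offset":{"type":"array","items":{"type":"array","items":{"type":"number"}}},"delta_rot":{"type":"array","items":{"type":"array","items":{"type":"number"}}},"jaw":{"type":"array","items":{"type":"number"}},"newtons":{"type":"number"}},"required":["offset","delta_rot","jaw"]}

```bash
mkdir -p pics; ls
python3 - <<'E'
from bench import monitor,cams,r
import cv2
print(monitor.sense())
for n in("side","top"):
    p,d=cams.snapshot(n); cv2.imwrite(f"pics/{n}0.png",p[:,:,::-1]); 
    import numpy as np; np.save(f"pics/{n}0.npy",d); print(cams.camera_model(n))
E
```

```text
pics
{'time': 0.0, 'joint_pos': array([-7.29625772e+01,  7.51728416e+00,  8.53303312e+01,  2.13606155e-04,
        8.72628224e+01, -4.89429314e+00]), 'qd': array([-0.02063832,  0.00675951, -0.03654503,  0.00861536,  0.06077377,
        0.01499754]), 'joint_efforts': array([-1.97924215e-03, -5.69416165e+01, -5.00546801e+01, -2.78040197e-04,
        1.49217522e-02,  3.74379601e-05]), 'tool_pos': array([ 223.94364248, -556.02827542,  230.2116855 ]), 'tcp_rot': array([-1.79990365e+02,  1.10016916e-01, -6.80682853e+01]), 'ft_force': array([ 0.25106006, -0.33546321, -0.21406106]), 'wrist_torque': array([ 0.01188918, -0.02705662, -0.00507659]), 'finger_gap': 85.38011286123512}
{'K': array([[611.88990229,   0.        , 318.91500208],
       [  0.        , 611.88990229, 233.45226324],
       [  0.        ,   0.        ,   1.        ]]), 'k1': 0.06872682618004665, 'camera_from_world': array([[-8.43011554e-01, -5.37478889e-01,  2.11651715e-02,
         4.60716210e+02],
       [-3.10673344e-01,  4.54401352e-01, -8.34866148e-01,
         2.16171810e+02],
       [ 4.39105447e-01, -7.10377263e-01, -5.50045953e-01,
         1.20016626e+03],
       [ 0.00000000e+00,  0.00000000e+00,  0.00000000e+00,
         1.00000000e+00]])}
{'K': array([[544.5359564 ,   0.        , 320.68483962],
       [  0.        , 544.5359564 , 246.99942016],
       [  0.        ,   0.        ,   1.        ]]), 'k1': 0.042383247601679774, 'camera_from_world': array([[ 7.59052049e-03, -9.99968404e-01, -2.36107710e-03,
        -2.08324610e+00],
       [-9.81202176e-01, -6.99270854e-03, -1.92855886e-01,
         5.29616555e+02],
       [ 1.92833282e-01,  3.78057054e-03, -9.81224252e-01,
         1.37049092e+03],
       [ 0.00000000e+00,  0.00000000e+00,  0.00000000e+00,
         1.00000000e+00]])}
```

View pics/side0.png

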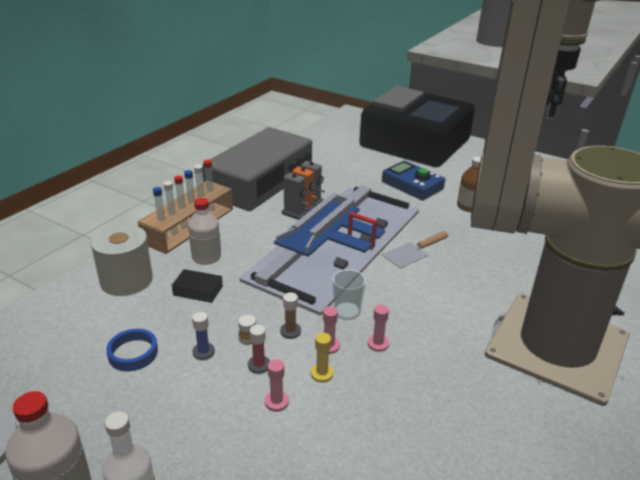

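View pics/top0.png

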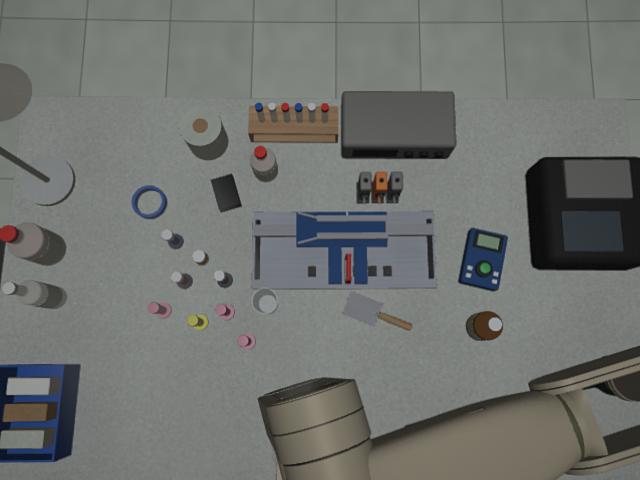

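The side view shows candidates: blue standard (202,335), dark red (258,348), brown/amber (290,314), jar (247,328), and pink (330,328), (380,327), (277,385) and yellow (322,356) distractors. I'll check with close crops.

Run:
```python
import cv2
s=cv2.imread('pics/side0.png'); t=cv2.imread('pics/top0.png')
cv2.imwrite('pics/c1.png',cv2.resize(s[280:420,180:400],None,fx=3.6,fy=3.6,interpolation=cv2.INTER_CUBIC))
cv2.imwrite('pics/c2.png',cv2.resize(t[165:355,240:510],None,fx=2.9,fy=2.9,interpolation=cv2.INTER_CUBIC))
cv2.imwrite('pics/c3.png',cv2.resize(t[220:355,140:290],None,fx=4,fy=4,interpolation=cv2.INTER_CUBIC))
```

```text
(no output)
```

View pics/c1.png

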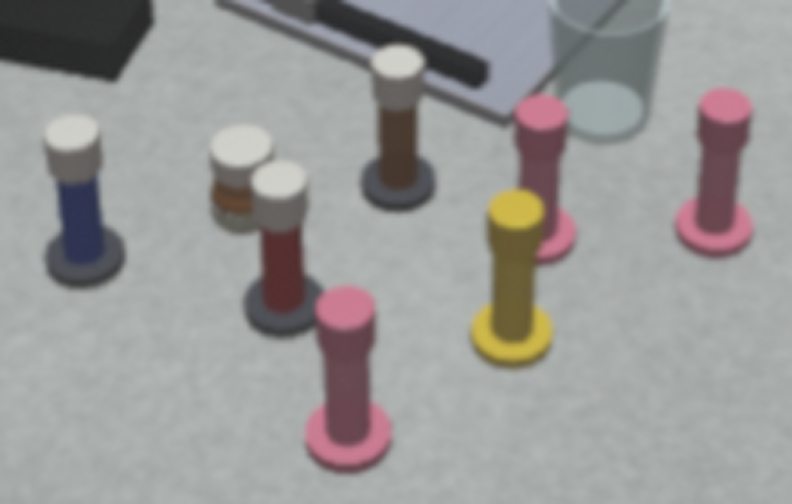

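View pics/c2.png

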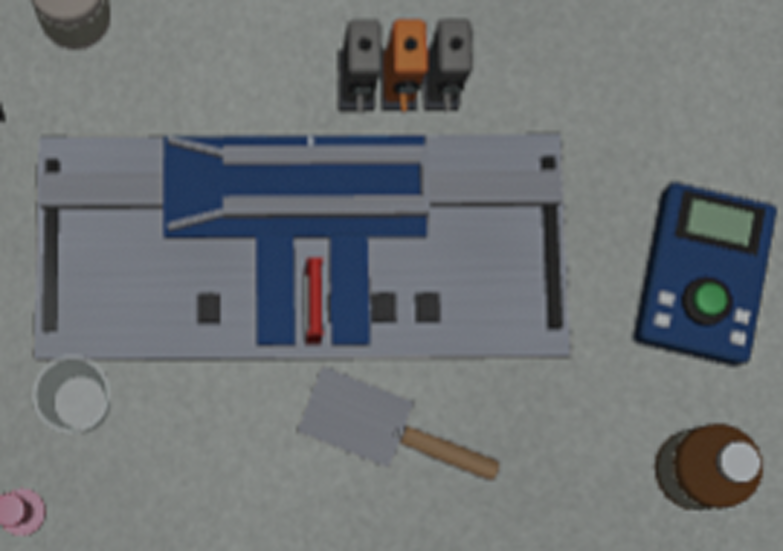

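View pics/c3.png

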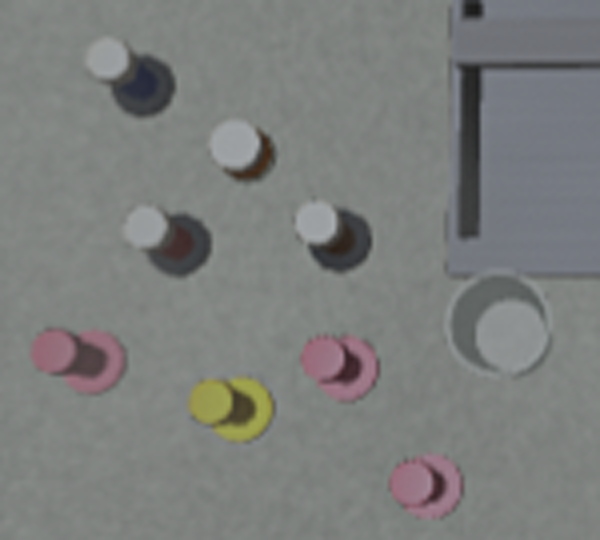

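The crops show blue, red and amber (dark brown) standards with steel feet and white caps. Green is absent. The jar is the short white-lidded item at top (200,256), and the pink and yellow ones are decoys. The orange head is the middle one, so its notch is 0.20.

```bash
cat > h.py <<'E'
import numpy as np, cv2
from bench import monitor,cams,r
def ray(n,u,v):
    m=cams.camera_model(n);K=m['K'];D=np.array([m['k1'],0,0,0,0])
    # radial: distorted = (1+k1 r^2)*ray
    p=cv2.undistortPoints(np.array([[[u,v]]],float),K,D,None,None,None) if False else cv2.undistortPointsIter(np.array([[[u,v]]],float),K,D,None,None,(3,50,1e-9))
    d=np.array([*p[0,0],1.]);T=m['camera_from_world'];R=T[:3,:3]
    return -R.T@T[:3,3],R.T@d
def onz(n,u,v,z):
    o,d=ray(n,u,v); return o+d*(z-o[2])/d[2]
def proj(n,P):
    m=cams.camera_model(n);T=m['camera_from_world'];K=m['K']
    return cv2.projectPoints(np.array([P],float),cv2.Rodrigues(T[:3,:3])[0],T[:3,3],K,np.array([m['k1'],0,0,0,0]))[0][0,0]
def pt(n,u,v,depth):
    o,d=ray(n,u,v); return o+d*depth
def snap(n,name=None):
    p,d=cams.snapshot(n); p=np.ascontiguousarray(p[:,:,::-1])
    if name: cv2.imwrite(f'pics/{name}.png',p)
    return p,d
def blobs(mask,amin=15):
    n,l,st,c=cv2.connectedComponentsWithStats(mask.astype(np.uint8)*255 if mask.dtype==bool else mask)
    return [(c[i].round(2),st[i]) for i in range(1,n) if st[i][4]>=amin]
def state():
    s=monitor.sense(); print('t',round(s['time'],2),'tcp',s['tool_pos'].round(1),'rot',s['tcp_rot'].round(1),'F',s['ft_force'].round(1),'gap',round(s['finger_gap'],1),'q',s['joint_pos'].round(0))
E
python3 - <<'E'
from h import *
t=cv2.imread('pics/top0.png');s=cv2.imread('pics/side0.png')
dt=np.load('pics/top0.npy');ds=np.load('pics/side0.npy')
h=cv2.cvtColor(t,cv2.COLOR_BGR2HSV)
# caps in top (white)
m=(h[:,:,1]<30)&(h[:,:,2]>150)
for c,st in blobs(m):
    if 140<c[0]<240 and 220<c[1]<290: print('cap',c,st[4],onz('top',*c,90).round(1),pt('top',*c,dt[int(c[1]+.5),int(c[0]+.5)]).round(1))
m=(h[:,:,2]<95)
for c,st in blobs(m):
    if 140<c[0]<240 and 220<c[1]<290: print('dark',c,st,onz('top',*c,8).round(1))
hs=cv2.cvtColor(s,cv2.COLOR_BGR2HSV)
m=(hs[:,:,1]<40)&(hs[:,:,2]>140)
for c,st in blobs(m):
    if 180<c[0]<310 and 285<c[1]<345: print('scap',c,st[4],onz('side',*c,90).round(1))
def col(img,lo,hi): return cv2.inRange(img,np.array(lo),np.array(hi))
print('red');[print(c,st,onz('top',*c,96).round(1)) for c,st in blobs(col(h,(0,130,80),(8,255,255))|col(h,(172,130,80),(180,255,255)))]
print('orange');[print(c,st,onz('top',*c,112).round(1)) for c,st in blobs(col(h,(8,130,80),(18,255,255)),30)]
print('green');[print(c,st,onz('top',*c,62).round(1),pt('top',*c,dt[int(c[1]+.5),int(c[0]+.5)]).round(1)) for c,st in blobs(col(h,(50,120,70),(80,255,255)))]
def w(u,v): print(u,v,pt('top',u,v,dt[v,u]).round(1))
for x in [(310+0,231),(347,213),(346,214),(348,260),(348,280),(320,228),(375,228),(385,228),(300,230),(318,242),(297,245),(386,244),(257,250),(432,250),(380,180),(340,265),(360,265)]: w(*x)
E
```

```text
cap [166.09 234.09] 67 [552.7 395.3  90. ] [552.5 395.   91. ]
cap [198.06 255.33] 102 [498.4 311.5  90. ] [505.3 320.4  51.7]
cap [218.5 275. ] 78 [448.6 257.7  90. ] [448.6 257.8  89.9]
cap [175.65 276.11] 71 [445.1 364.7  90. ] [445.2 364.9  89.4]
dark [175.65 241.17] [167 233  17  16 182] [551.4 392.6   8. ]
dark [203.98 260.03] [196 253  13  12  61] [500.4 314.1   8. ]
dark [225.86 280.51] [217 272  16  16 149] [445.6 253.3   8. ]
dark [185.09 281.25] [177 274  16  15 166] [443.  361.2   8. ]
scap [295.9  332.97] 145973 [382.2 336.6  90. ]
red
[284.65 106.2 ] [281 103   8   7  46] [901.3 100.2  96. ]
[324.54 106.54] [321 103   8   8  48] [901.1  -5.7  96. ]
[259.74 151.45] [254 146  12  12 112] [774.3 162.9  96. ]
[  7.21 233.27] [  0 225  16  17 219] [550.4 788.7  96. ]
[348.35 266.78] [346 254   5  27 115] [470.8 -68.2  96. ]
orange
[381.05 181.18] [375 172  13  19 201] [ 690.2 -151.4  112. ]
green
[484.96 267.52] [480 263  11  11  83] [ 477.  -419.4   62. ] [ 477.4 -420.2   59.2]
310 231 [573.3  30.3  46.9]
347 213 [624.5 -67.5  41. ]
346 214 [620.9 -64.7  44.2]
348 260 [487.8 -67.3  97.4]
348 280 [439.  -67.8  83.8]
320 228 [581.5   4.   47.3]
375 228 [ 583.3 -141.3   43.9]
385 228 [ 579.4 -165.6   61.3]
300 230 [576.7  56.9  43. ]
318 242 [543.4   9.   49. ]
297 245 [535.5  64.   46.4]
386 244 [ 540.5 -169.7   43.5]
257 250 [524.5 170.4  30.3]
432 250 [ 528.9 -293.5   24.6]
380 180 [ 692.5 -148.5  114.6]
340 265 [484.2 -49.   40.5]
360 265 [ 483.6 -100.9   46.6]
```

Run:
```python
from h import *
t=cv2.imread('pics/top0.png');dt=np.load('pics/top0.npy')
for n,(u,v) in dict(bl=(252.4,288.1),br=(436.5,287.4),tl=(254,212),tr=(433,210.5)).items(): print(n,onz('top',u,v,20).round(1))
# cloud
us,vs=np.meshgrid(np.arange(245,445),np.arange(205,292))
P=np.array([pt('top',u,v,dt[v,u]) for u,v in zip(us.ravel(),vs.ravel())])
hz=np.histogram(P[:,2],np.arange(0,110,2));print([(int(b),int(c)) for c,b in zip(*hz) if c>20])
L=P[(abs(P[:,2]-64)<4)]
print(len(L))
# lips: for each y bin print x ranges
for y in range(60,-180,-20):
    q=L[abs(L[:,1]-y)<5]
    if len(q):
        a=q[q[:,0]>555];b=q[q[:,0]<555]
        print(y,[ (round(z[:,0].mean(),1),round(z[:,0].min(),1),round(z[:,0].max(),1),len(z)) if len(z) else None for z in (a,b)])
h=cv2.cvtColor(t,cv2.COLOR_BGR2HSV)
blue=cv2.inRange(h,np.array((100,120,50)),np.array((125,255,255)))
B=blue[vs.ravel(),us.ravel()]>0
F=P[B&(abs(P[:,2]-45)<6)]
print('blue y ext',F[:,1].min(),F[:,1].max(),'x',F[:,0].min(),F[:,0].max())
I=P[(P[:,2]>80)&(P[:,0]<520)];print('bar',I.mean(0),I.min(0),I.max(0))
v,u=np.where((h[:,:,2]>150)&(h[:,:,1]<40)); k=(v>208)&(v<218)&(u>330)&(u<365); print(list(zip(u[k],v[k])))
cv2.imwrite('pics/mk.png',cv2.resize(t[205:225,330:365],None,fx=16,fy=16,interpolation=cv2.INTER_NEAREST))
```

```text
bl [424.4 180.7  20. ]
br [ 429.9 -302.9   20. ]
tl [631.  182.9  20. ]
tr [ 638.4 -300.5   20. ]Traceback (most recent call last):
  File "<stdin>", line 6, in <module>
  File "h.py", line 15, in pt
    o,d=ray(n,u,v); return o+d*depth
        ~~~^^^^^^^
  File "h.py", line 4, in ray
    m=cams.camera_model(n);K=m['K'];D=np.array([m['k1'],0,0,0,0])
ValueError: time passes only in moves, steps and waits
```

```bash
sed -i 's/^def ray/_c={}\ndef CM(n):\n    if n not in _c: _c[n]=cams.camera_model(n)\n    return _c[n]\ndef ray/; s/m=cams.camera_model(n);/m=CM(n);/' h.py
python3 - <<'E'
from h import *
t=cv2.imread('pics/top0.png');dt=np.load('pics/top0.npy')
us,vs=np.meshgrid(np.arange(245,445),np.arange(205,292))
P=np.array([pt('top',u,v,dt[v,u]) for u,v in zip(us.ravel(),vs.ravel())])
hz=np.histogram(P[:,2],np.arange(0,110,2));print([(int(b),int(c)) for c,b in zip(*hz) if c>20])
L=P[(abs(P[:,2]-64)<4)]
print(len(L))
for y in range(60,-180,-20):
    q=L[abs(L[:,1]-y)<5]
    if len(q):
        a=q[q[:,0]>555];b=q[q[:,0]<555]
        print(y,[ (round(z[:,0].mean(),1),round(z[:,0].min(),1),round(z[:,0].max(),1),len(z)) if len(z) else None for z in (a,b)])
h=cv2.cvtColor(t,cv2.COLOR_BGR2HSV)
blue=cv2.inRange(h,np.array((100,120,50)),np.array((125,255,255)))
B=blue[vs.ravel(),us.ravel()]>0
F=P[B&(abs(P[:,2]-45)<6)]
print('blue y ext',F[:,1].min(),F[:,1].max(),'x',F[:,0].min(),F[:,0].max())
I=P[(P[:,2]>80)&(P[:,0]<520)];print('bar',I.mean(0),I.min(0),I.max(0))
cv2.imwrite('pics/mk.png',cv2.resize(t[205:225,330:365],None,fx=16,fy=16,interpolation=cv2.INTER_NEAREST))
E
```

```text
[(0, 796), (2, 602), (4, 453), (6, 556), (8, 1071), (10, 1738), (12, 1911), (14, 1488), (16, 768), (18, 291), (20, 120), (22, 139), (24, 171), (26, 224), (28, 258), (30, 295), (32, 309), (34, 232), (36, 139), (38, 118), (40, 265), (42, 591), (44, 789), (46, 789), (48, 455), (50, 207), (52, 62), (54, 35), (56, 45), (58, 72), (60, 158), (62, 206), (64, 248), (66, 176), (68, 86), (70, 23), (92, 23), (94, 40), (98, 21)]
788
60 [(np.float64(619.8), np.float64(618.3), np.float64(621.3), 2), (np.float64(542.1), np.float64(540.7), np.float64(543.4), 2)]
40 [(np.float64(615.9), np.float64(615.8), np.float64(616.0), 2), None]
20 [(np.float64(609.3), np.float64(607.0), np.float64(613.1), 3), (np.float64(553.0), np.float64(551.5), np.float64(554.4), 2)]
0 [(np.float64(583.4), np.float64(555.6), np.float64(613.0), 38), (np.float64(553.1), np.float64(551.0), np.float64(554.3), 4)]
-20 [(np.float64(585.6), np.float64(555.7), np.float64(612.5), 39), (np.float64(553.1), np.float64(551.2), np.float64(554.5), 6)]
-40 [(np.float64(589.6), np.float64(556.6), np.float64(613.2), 37), (np.float64(553.2), np
[... 340 characters left out ...]
.2), np.float64(613.5), 32), (np.float64(553.1), np.float64(551.7), np.float64(554.7), 4)]
-120 [(np.float64(585.8), np.float64(555.1), np.float64(614.1), 36), (np.float64(554.1), np.float64(552.4), np.float64(554.9), 4)]
-140 [(np.float64(584.7), np.float64(556.7), np.float64(612.9), 38), (np.float64(553.9), np.float64(552.4), np.float64(554.7), 5)]
-160 [(np.float64(588.7), np.float64(556.6), np.float64(614.2), 37), (np.float64(554.5), np.float64(554.2), np.float64(554.7), 4)]
blue y ext -170.00787757561852 67.21457676118536 x 435.5535192513977 627.5558490368093
bar [405.21716778 -19.73461007 446.64873425] [255.40046561 -75.06917911  80.13362341] [ 505.03598755  163.50170353 1446.89368382]
```

```bash
python3 -c "
from h import *
state()"
```

```text
t 0.1 tcp [ 224.  -556.1  230.3] rot [-1.80e+02  1.00e-01 -6.81e+01] F [-0.1  0.2  0.5] gap 85.6 q [-73.   8.  85.   0.  87.  -5.]
```

View pics/mk.png

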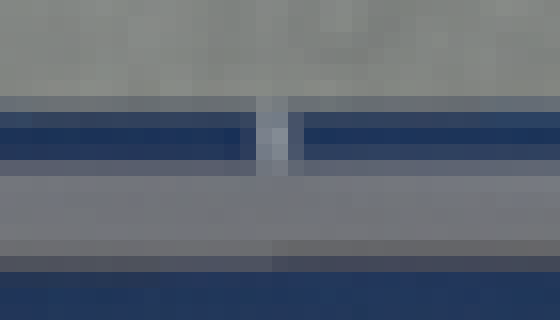

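Run:
```python
from h import *
t=cv2.imread('pics/top0.png')
S=(t[:,:,0].astype(float)-t[:,:,2])  # blueness
def cross(u,v0,v1,th):
    c=S[:,u]; 
    return [ (v-1)+(th-c[v-1])/(c[v]-c[v-1]) for v in range(v0+1,v1+1) if (c[v]-th)*(c[v-1]-th)<=0 and c[v]!=c[v-1]]
print(S[208:252,350])
rows=[]
for u in range(322,382,4):
    x=cross(u,208,252,30); rows.append((u,[round(a,2) for a in x]))
for q in rows[::3]: print(q)
A=[];B=[];C=[]
for u,x in rows:
    # far lip lower edge ~ 221 , near lip far edge ~232
    a=[k for k in x if 217<k<226]; b=[k for k in x if 227<k<238]
    if a and b: A.append(onz('top',u,a[0],59)); B.append(onz('top',u,b[-1] if len(b)==1 else b[0],64))
A=np.array(A);B=np.array(B)
for n,q in(('far',A),('near',B)):
    k,c=np.polyfit(q[:,1],q[:,0],1);print(n,k,c,'x at -66',c-66*k,'res',np.std(q[:,0]-k*q[:,1]-c))
for v in(213,214): print('mark',onz('top',346.8,v,45))
print('mouth', onz('top',223/2.9+240,222/2.9+165-5,64))
```

```text
[ 1.  0. -1. 10. 44. 62. 49. 21. 10.  9.  8.  7.  4. 22. 56. 59. 57. 58.
 55. 57. 57. 56. 58. 53. 29. 12.  7.  9.  9.  9.  4. 12. 44. 56. 55. 56.
 56. 56. 31.  8. 11. 12. 12. 13.]
(322, [np.float64(211.62), np.float64(214.68), np.float64(221.5), np.float64(231.89), np.float64(239.84), np.float64(246.19)])
(334, [np.float64(211.66), np.float64(214.71), np.float64(221.48), np.float64(231.96), np.float64(239.62)])
(346, [np.float64(221.31), np.float64(231.92), np.float64(239.63), np.float64(246.0), np.float64(246.0)])
(358, [np.float64(211.56), np.float64(214.64), np.float64(221.23), np.float64(231.96), np.float64(239.58)])
(370, [np.float64(211.33), np.float64(214.59), np.float64(221.26), np.float64(231.62), np.float64(239.56), np.float64(246.0), np.float64(246.0)])
far -0.012669471985218329 596.2968109539033 x at -66 597.1329961049278 res 0.16225781518369906
near -0.013141582476639144 566.9257829721612 x at -66 567.7931274156193 res 0.23811730802965314
mark [623.40309588 -66.80372389  45.        ]
mark [620.66513396 -66.79985596  45.        ]
mouth [554.76227355  11.8188169   64.        ]
```

```bash
cat >> h.py <<'E'
import sys,json
def plan(target,yaw=None,step=40,rstep=8,start=None):
    """rows from current pose to world target (tool down); prints rounded rows"""
    s=monitor.sense(); p=np.array(s['tool_pos'] if start is None else start[:3],float); psi=s['tcp_rot'][2] if start is None else start[3]
    if yaw is None: yaw=psi
    d=np.array(target,float)-p; dy=(yaw-psi+180)%360-180
    n=max(1,int(np.ceil(np.linalg.norm(d)/step)),int(np.ceil(abs(dy)/rstep)))
    w=np.ones(n)
    O=[];Rr=[];a=psi
    for i in range(n):
        c,s_=np.cos(np.radians(a)),np.sin(np.radians(a)); e=d/n
        O.append([round(float(c*e[0]+s_*e[1]),1),round(float(s_*e[0]-c*e[1]),1),round(float(-e[2]),1)]); Rr.append([0,0,round(-dy/n,2)]); a+=dy/n
    print(n,'offset',json.dumps(O),'rot',json.dumps(Rr[:1]))
E
python3 -c "
from h import *
state(); plan((471,-67.5,150),-89.3)"
```

```text
t 0.1 tcp [ 224.  -556.1  230.3] rot [-1.80e+02  1.00e-01 -6.81e+01] F [-0.1  0.2  0.5] gap 85.6 q [-73.   8.  85.   0.  87.  -5.]
14 offset [[-25.8, -29.4, 5.7], [-26.6, -28.7, 5.7], [-27.3, -28.0, 5.7], [-28.0, -27.3, 5.7], [-28.7, -26.5, 5.7], [-29.4, -25.7, 5.7], [-30.1, -25.0, 5.7], [-30.8, -24.1, 5.7], [-31.4, -23.3, 5.7], [-32.0, -22.5, 5.7], [-32.6, -21.6, 5.7], [-33.1, -20.8, 5.7], [-33.7, -19.9, 5.7], [-34.2, -19.0, 5.7]] rot [[0, 0, 1.52]]
```

{"op": "jog_arm", "data": {"offset": [[-15, -17, 0], [-26, -29, 4], [-27, -28, 6], [-28, -27.5, 6], [-28.5, -27, 6], [-29, -26, 6], [-30, -25, 6], [-31, -24, 6], [-31.5, -23.5, 6], [-32, -22.5, 6], [-32.5, -21.5, 6], [-33, -21, 6], [-34, -20, 6], [-34, -19, 6], [-15, -8, 3], [0, 0, 0]], "delta_rot": [[0, 0, 0], [0, 0, 1.6], [0, 0, 1.6], [0, 0, 1.6], [0, 0, 1.6], [0, 0, 1.6], [0, 0, 1.6], [0, 0, 1.6], [0, 0, 1.6], [0, 0, 1.6], [0, 0, 1.6], [0, 0, 1.6], [0, 0, 1.6], [0, 0, 1.6], [0, 0, 0], [0, 0, 0]], "jaw": [60, 60, 60, 60, 60, 60, 60, 60, 60, 60, 60, 60, 60, 60, 60, 60], "newtons": 50}}

```text
time: 1.7
tool_pos: [472.2, -44.0, 142.7]
tcp_rot: [179.6, 0.4, -90.0]
ft_force: [0.7, -0.9, -0.2]
finger_gap: 51.5
```

```bash
python3 -c "
from h import *
state(); plan((471,-67.5,120),-89.3)"
```

```text
t 1.7 tcp [472.2 -44.  142.7] rot [179.6   0.4 -90. ] F [ 0.7 -0.9 -0.2] gap 51.5 q [-12.  -8. 110.   0.  78.  78.]
1 offset [[23.5, 1.2, 22.7]] rot [[0, 0, -0.68]]
```

{"op": "jog_arm", "data": {"offset": [[12, 0.6, 0], [11, 0.6, 0], [0, 0, 0], [0, 0, 0]], "delta_rot": [[0, 0, -0.7], [0, 0, 0], [0, 0, 0], [0, 0, 0]], "jaw": [60, 60, 60, 60]}}

```text
time: 2.1
tool_pos: [469.6, -68.9, 141.7]
tcp_rot: [179.5, 0.4, -89.3]
ft_force: [-0.9, 1.2, 0.1]
finger_gap: 51.1
```

```bash
python3 -c "
from h import *
state(); plan((471,-67.5,71),-89.3,step=30)
p,d=snap('side','s1')
cv2.imwrite('pics/s1c.png',cv2.resize(p[150:300,250:450],None,fx=4,fy=4))"
```

```text
t 2.1 tcp [469.6 -68.9 141.7] rot [179.5   0.4 -89.3] F [-0.9  1.2  0.1] gap 51.1 q [-15.  -8. 110.   0.  78.  74.]
3 offset [[-0.5, -0.5, 23.6], [-0.5, -0.5, 23.6], [-0.5, -0.5, 23.6]] rot [[0, 0, 0.02]]
```

View pics/s1c.png

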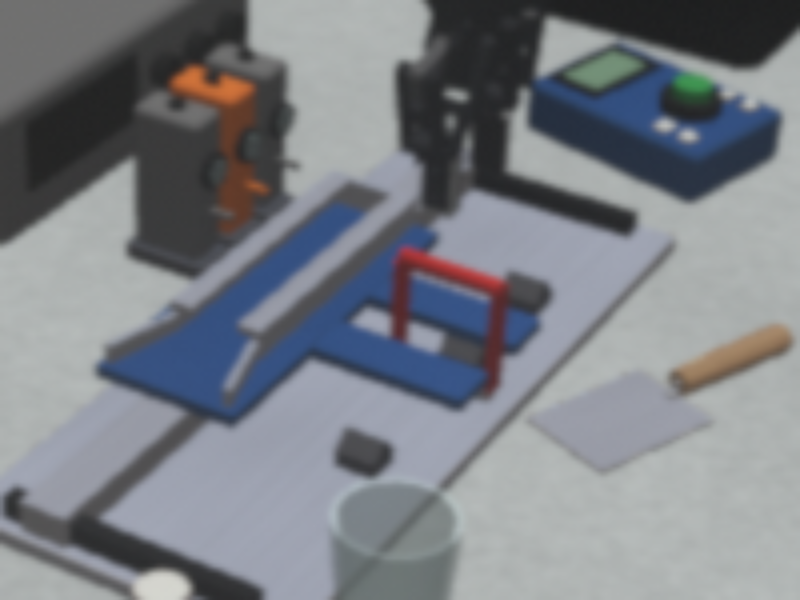

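```bash
python3 -c "
from h import *
print(proj('side',(469.6,-68.9,141.7)),proj('side',(471,-68,96)),proj('side',(477,-419,62)))
p,d=snap('top','t1')
"
```

```text
[365.53177226 198.18868165] [363.53938089 215.4687314 ] [423.46982643 169.58040806]
```

View pics/t1.png

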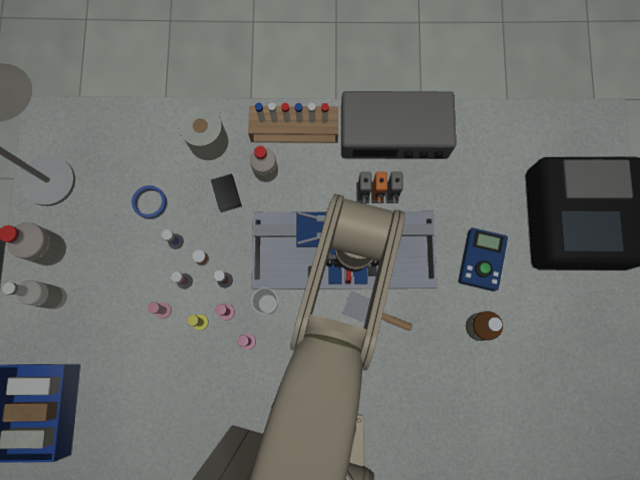

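View pics/s1.png

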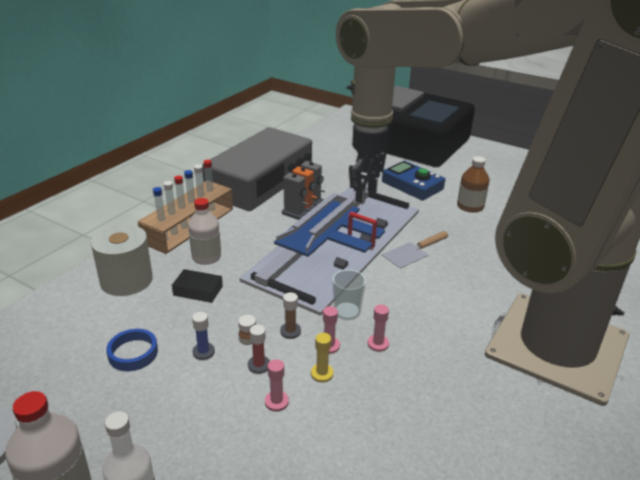

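The fingertips appear at about (364,199) in the side view, which matches the projected TCP (365,198) above the bar at (363,215). I'll descend.

{"op": "jog_arm", "data": {"offset": [[-0.5, -0.5, 20], [-0.5, -0.5, 25], [0, -0.5, 22], [0, 0, 4], [0, 0, 0]], "delta_rot": [[0, 0, 0], [0, 0, 0], [0, 0, 0], [0, 0, 0], [0, 0, 0]], "jaw": [60, 60, 60, 60, 60]}}

```text
time: 2.7
tool_pos: [472.1, -67.6, 71.0]
tcp_rot: [179.7, 0.4, -89.3]
ft_force: [-0.0, -0.0, 0.4]
finger_gap: 51.1
```

```bash
python3 -c "
from h import *
state()
p,d=snap('side','s2')
cv2.imwrite('pics/s2c.png',cv2.resize(p[150:300,250:450],None,fx=4,fy=4))"
```

```text
t 2.7 tcp [472.1 -67.6  71. ] rot [179.7   0.4 -89.3] F [-0.  -0.   0.4] gap 51.1 q [-15.  -3. 114.   0.  70.  75.]
```

View pics/s2c.png

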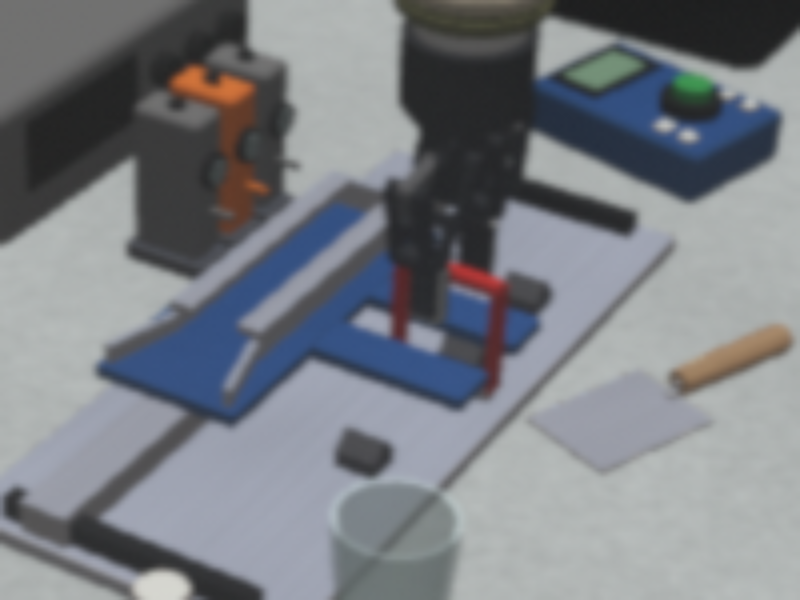

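{"op": "jog_arm", "data": {"offset": [[0, 0, 0], [0, 0, 0], [0, 0, 0], [0, 0, 0], [0, 0, 0], [0, 0, 0], [0, 0, 0], [0, 0, 0]], "delta_rot": [[0, 0, 0], [0, 0, 0], [0, 0, 0], [0, 0, 0], [0, 0, 0], [0, 0, 0], [0, 0, 0], [0, 0, 0]], "jaw": [0, 0, 0, 0, 0, 0, 0, 0], "newtons": 60}}

```text
time: 3.55
tool_pos: [474.0, -68.1, 74.5]
tcp_rot: [180.0, 0.3, -89.3]
ft_force: [0.7, -0.5, -3.0]
finger_gap: 9.6
```

{"op": "jog_arm", "data": {"offset": [[0, 0, -6], [0, 0, -7], [0, 0, -7], [0, 0, -5], [0, 0, 0]], "delta_rot": [[0, 0, 0], [0, 0, 0], [0, 0, 0], [0, 0, 0], [0, 0, 0]], "jaw": [0, 0, 0, 0, 0]}}

```text
time: 4.05
tool_pos: [474.0, -68.1, 101.5]
tcp_rot: [-180.0, 0.3, -89.3]
ft_force: [1.7, -0.2, -6.0]
finger_gap: 9.6
```

```bash
python3 -c "
from h import *
state()
p,d=snap('side','s3')
cv2.imwrite('pics/s3c.png',cv2.resize(p[150:300,250:450],None,fx=4,fy=4))"
```

```text
t 4.05 tcp [474.  -68.1 101.5] rot [-180.     0.3  -89.3] F [ 1.7 -0.2 -6. ] gap 9.6 q [-15.  -6. 112.   0.  73.  75.]
```

View pics/s3c.png

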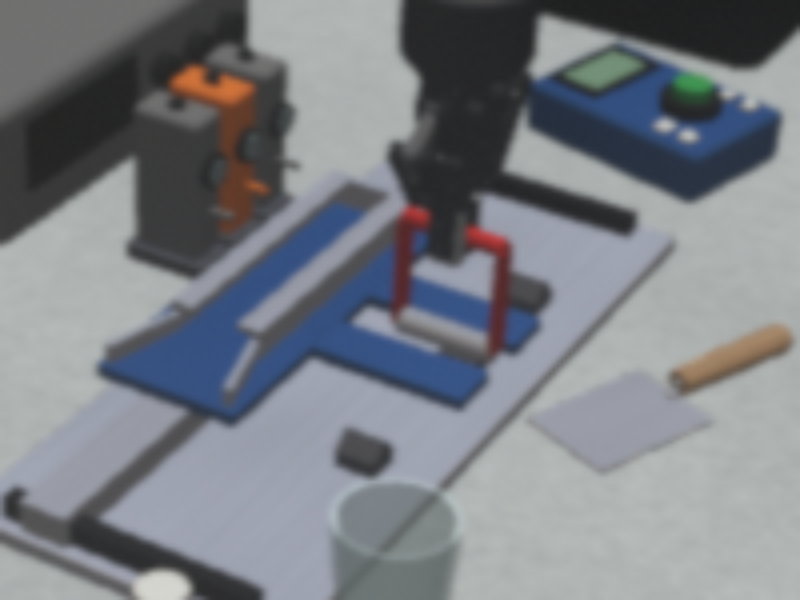

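{"op": "jog_arm", "data": {"offset": [[-5, 0, 0], [-10, 0, 0], [-12, 0, 0], [-12, 0, 0], [-12, 0, 0], [-12, 0, 0], [-12, 0, 0], [-12, 0, 0], [-10, 0, 0], [-6, 0, 0], [-3, 0, 0], [0, 0, 0]], "delta_rot": [[0, 0, 0], [0, 0, 0], [0, 0, 0], [0, 0, 0], [0, 0, 0], [0, 0, 0], [0, 0, 0], [0, 0, 0], [0, 0, 0], [0, 0, 0], [0, 0, 0], [0, 0, 0]], "jaw": [0, 0, 0, 0, 0, 0, 0, 0, 0, 0, 0, 0]}}

```text
time: 5.3
tool_pos: [472.5, 46.7, 101.0]
tcp_rot: [-180.0, 0.1, -89.3]
ft_force: [3.4, -7.0, -5.7]
finger_gap: 10.1
```

{"op": "jog_arm", "data": {"offset": [[-3, 0, 0], [-3, 0, 0], [0, 0, 0]], "delta_rot": [[0, 0, 0], [0, 0, 0], [0, 0, 0]], "jaw": [0, 0, 0]}}

```text
time: 5.6
tool_pos: [472.5, 46.1, 100.9]
tcp_rot: [180.0, -0.6, -89.4]
ft_force: [2.5, 1.5, -5.2]
finger_gap: 9.5
```

{"op": "jog_arm", "data": {"offset": [[0, 0, 7], [0, 0, 9], [0, 0, 8], [0, 0, 3], [0, 0, 0]], "delta_rot": [[0, 0, 0], [0, 0, 0], [0, 0, 0], [0, 0, 0], [0, 0, 0]], "jaw": [0, 0, 0, 0, 0]}}

```text
time: 6.1
tool_pos: [472.6, 46.2, 74.4]
tcp_rot: [179.9, -0.5, -89.4]
ft_force: [-3.1, -1.8, -0.1]
finger_gap: 9.7
```

{"op": "jog_arm", "data": {"offset": [[0, 0, 0], [0, 0, 0], [0, 0, 0], [0, 0, 0], [0, 0, -15], [0, 0, -35], [0, 0, -40], [0, 0, -40], [0, 0, -30], [0, 0, 0]], "delta_rot": [[0, 0, 0], [0, 0, 0], [0, 0, 0], [0, 0, 0], [0, 0, 0], [0, 0, 0], [0, 0, 0], [0, 0, 0], [0, 0, 0], [0, 0, 0]], "jaw": [50, 50, 50, 50, 50, 50, 60, 60, 60, 60]}}

```text
time: 7.1
tool_pos: [471.4, 48.7, 238.2]
tcp_rot: [179.7, -0.4, -89.3]
ft_force: [1.4, -0.2, 0.4]
finger_gap: 51.1
```

```bash
python3 -c "
from h import *
state()
p,d=snap('side','s4')
cv2.imwrite('pics/s4c.png',cv2.resize(p[150:350,180:450],None,fx=2.9,fy=2.9))"
```

```text
t 7.1 tcp [471.4  48.7 238.2] rot [179.7  -0.4 -89.3] F [ 1.4 -0.2  0.4] gap 51.1 q [  0. -12. 104.  -0.  89.  89.]
```

View pics/s4c.png

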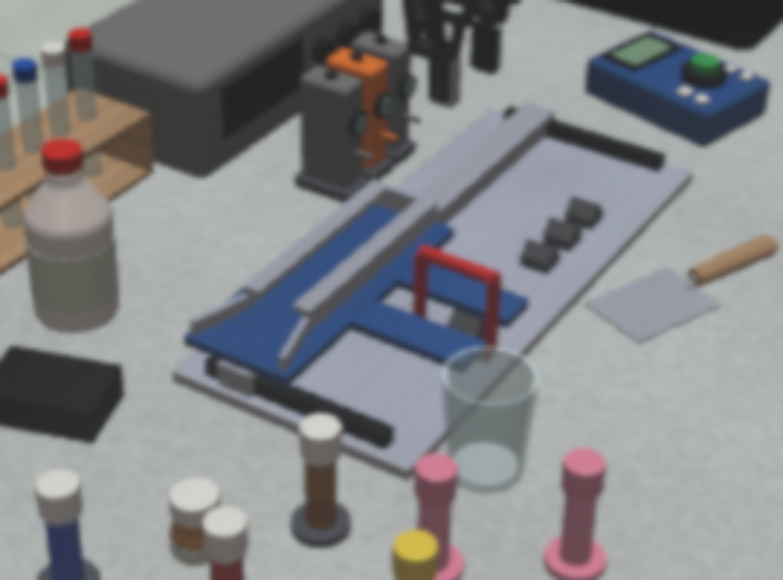

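The side view shows the carriage at the left end with the bar down. Next I'll pick the blue standard first.

```bash
python3 -c "
from h import *
plan((552,394,180),0.75)"
```

```text
12 offset [[-28.7, -7.1, 4.7], [-27.5, -10.8, 4.7], [-25.9, -14.3, 4.7], [-23.8, -17.6, 4.7], [-21.3, -20.5, 4.7], [-18.4, -23.1, 4.7], [-15.2, -25.3, 4.7], [-11.8, -27.1, 4.7], [-8.2, -28.4, 4.7], [-4.4, -29.2, 4.7], [-0.5, -29.6, 4.7], [3.3, -29.4, 4.7]] rot [[0, 0, -7.51]]
```

{"op": "jog_arm", "data": {"offset": [[-15, -4, 0], [-28, -10, 4], [-26.5, -13.5, 5], [-24, -17, 5], [-21.5, -20, 5], [-18.5, -23, 5], [-15.5, -25, 5], [-12, -27, 5], [-8, -28.5, 5], [-4.5, -29, 5], [-0.5, -29.5, 5], [3, -29, 5], [1, -15, 5], [0, 0, 0]], "delta_rot": [[0, 0, -7.5], [0, 0, -7.5], [0, 0, -7.5], [0, 0, -7.5], [0, 0, -7.5], [0, 0, -7.5], [0, 0, -7.5], [0, 0, -7.5], [0, 0, -7.5], [0, 0, -7.5], [0, 0, -7.5], [0, 0, -7.5], [0, 0, 0], [0, 0, 0]], "jaw": [70, 70, 70, 70, 70, 70, 70, 70, 70, 70, 70, 70, 70, 70], "newtons": 40}}

```text
time: 8.55
tool_pos: [527.7, 405.7, 143.5]
tcp_rot: [179.0, 2.1, 4.3]
ft_force: [0.1, -0.9, -0.5]
finger_gap: 59.5
```

```bash
python3 -c "
from h import *
state();plan((552,394,120),0.75)
snap('side','s5');snap('top','t5')"
```

```text
t 8.55 tcp [527.7 405.7 143.5] rot [179.    2.1   4.3] F [ 0.1 -0.9 -0.5] gap 59.5 q [33. 23. 77.  0. 83. 29.]
1 offset [[23.4, 13.4, 23.5]] rot [[0, 0, 3.55]]
```

View pics/t5.png

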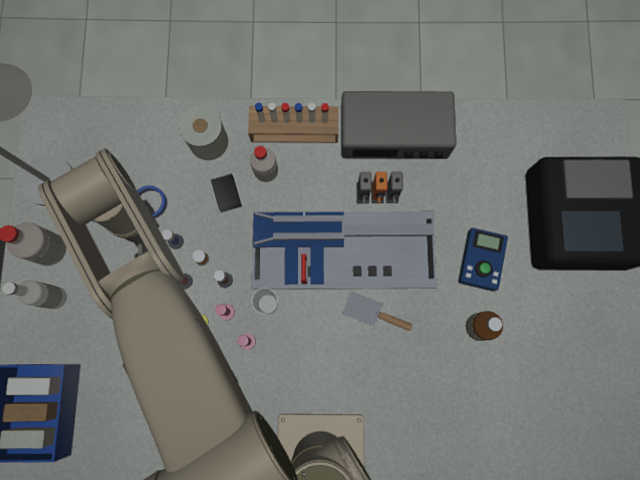

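View pics/s5.png

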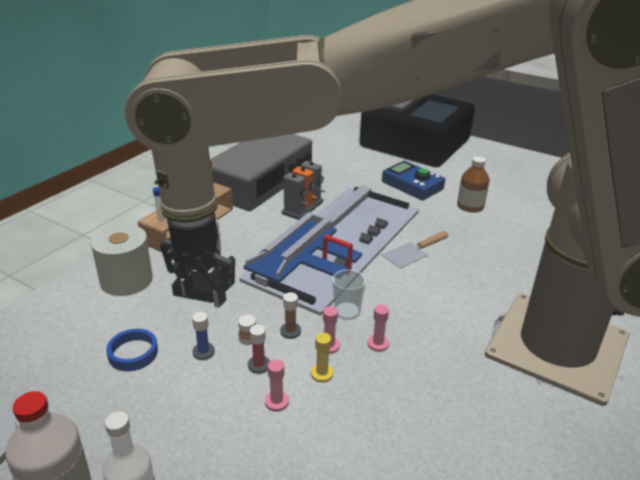

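```bash
cat >> h.py <<'E'
from scipy.spatial.transform import Rotation as Ro
def fix(target,yaw,n=1):
    s=monitor.sense(); R=Ro.from_euler('xyz',s['tcp_rot'],degrees=True); T=Ro.from_euler('xyz',[180,0,yaw],degrees=True)
    rv=(R.inv()*T).as_rotvec(degrees=True); d=R.inv().apply(np.array(target,float)-s['tool_pos'])
    print('FIX offset total',d.round(1),'rotvec',rv.round(2),'| per row x',n,(d/n).round(1),(rv/n).round(2))
def caps(t,d,box=(140,300,205,300)):
    h=cv2.cvtColor(t,cv2.COLOR_BGR2HSV); m=(h[:,:,1]<30)&(h[:,:,2]>150)
    for c,st in blobs(m,40):
        if box[0]<c[0]<box[1] and box[2]<c[1]<box[3]: print('cap',c,st[4],onz('top',*c,90).round(1),pt('top',*c,d[int(c[1]+.5),int(c[0]+.5)]).round(1))
def channel(t,ulo,uhi):
    S=(t[:,:,0].astype(float)-t[:,:,2]);A=[];B=[]
    for u in range(ulo,uhi,3):
        c=S[:,u];x=[(v-1)+(30-c[v-1])/(c[v]-c[v-1]) for v in range(210,240) if (c[v]-30)*(c[v-1]-30)<0]
        a=[k for k in x if 217<k<226]; b=[k for k in x if 228<k<238]
        if a and b: A.append(onz('top',u,a[0],59)); B.append(onz('top',u,b[0],64))
    A=np.array(A);B=np.array(B)
    ka=np.polyfit(A[:,1],A[:,0],1);kb=np.polyfit(B[:,1],B[:,0],1)
    print('far',ka,'near',kb,'centre',(ka+kb)/2)
E
python3 - <<'E'
from h import *
fix((552,394,110),0.75,3)
t=cv2.imread('pics/t5.png')
channel(t,282,336)
h=cv2.cvtColor(t,cv2.COLOR_BGR2HSV)
cv2.imwrite('pics/t5c.png',cv2.resize(t[205:290,245:350],None,fx=7,fy=7,interpolation=cv2.INTER_NEAREST))
print(proj('side',(527.7,405.7,143.5)))
E
```

```text
FIX offset total [24.1 11.  34. ] rotvec [1.11 1.97 3.47] | per row x 3 [ 8.   3.7 11.3] [0.37 0.66 1.16]
far [-1.36148867e-02  5.96488692e+02] near [-1.64826691e-02  5.66557483e+02] centre [-1.50487779e-02  5.81523087e+02]
[204.09268114 300.77830809]
```

View pics/t5c.png

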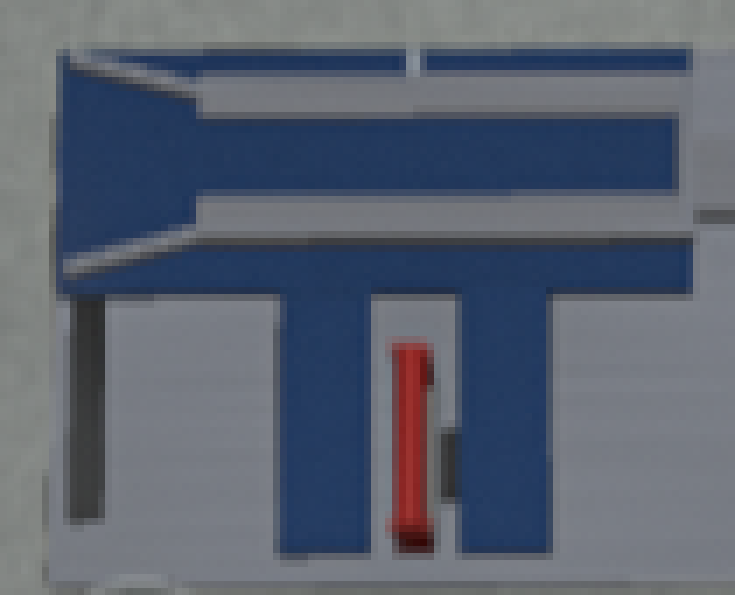

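Run:
```python
from h import *
print(onz('top',272.8,233,64),onz('top',272.8,219,64),'end',onz('top',341.5,227,45),onz('top',341.5,227,59),'porch end',onz('top',253.5,227,45),'left',onz('top',253,242,45))
print('mark',onz('top',245+416/7-.5,213.5,45))
print(cv2.__version__)
s=cv2.imread('pics/s5.png')
# blue standard cap & foot in side view predicted vs seen
for P in((552,394,90),(552,394,0),(444,363,90),(447,255.5,90)): print(P,proj('side',P))
cv2.imwrite('pics/s5c.png',cv2.resize(s[270:390,170:330],None,fx=5,fy=5,interpolation=cv2.INTER_CUBIC))
```

```text
[563.39080344 126.59191549  64.        ] [600.86765692 127.50149159  64.        ] end [585.14995866 -52.74847751  45.        ] [581.856918  -52.2572668  59.       ] porch end [583.4826722  179.72985634  45.        ] left [543.02471535 179.78239573  45.        ]
mark [621.24531097  47.02399935  45.        ]
4.12.0
(552, 394, 90) [200.5684565  315.43117809]
(552, 394, 0) [204.47027884 351.76909385]
(444, 363, 90) [258.70989189 328.1978877 ]
(447, 255.5, 90) [291.83699548 295.59570956]
```

View pics/s5c.png

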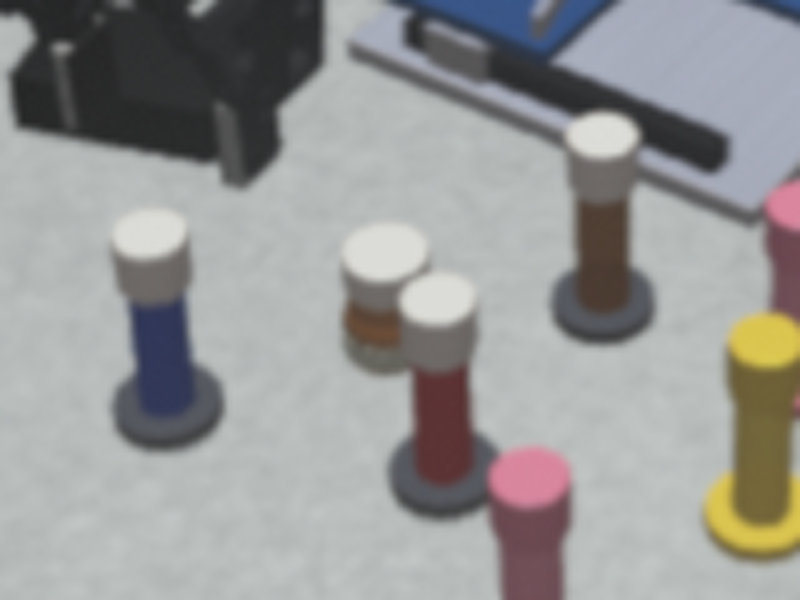

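Cap and foot positions agree between both views. Channel mouth is at y≈127, centre x≈579.7 there, end at y≈-52. I'll level and descend on blue.

{"op": "jog_arm", "data": {"offset": [[8, 4, 0], [8, 4, 5], [8, 3.5, 10], [0, 0, 0]], "delta_rot": [[0.4, 0.7, 1.2], [0.4, 0.7, 1.2], [0.4, 0.7, 1.2], [0, 0, 0]], "jaw": [70, 70, 70, 70]}}

```text
time: 9.05
tool_pos: [556.2, 388.9, 129.4]
tcp_rot: [-179.8, -0.4, 0.0]
ft_force: [-0.3, -0.9, 0.2]
finger_gap: 59.8
```

```bash
python3 -c "
from h import *
state();fix((552,394,27),0.75,4)"
```

```text
t 9.05 tcp [556.2 388.9 129.4] rot [-179.8   -0.4    0. ] F [-0.3 -0.9  0.2] gap 59.8 q [31. 23. 78. -0. 79. 31.]
FIX offset total [ -5.   -4.8 102.4] rotvec [-0.18 -0.42 -0.75] | per row x 4 [-1.3 -1.2 25.6] [-0.04 -0.11 -0.19]
```

{"op": "jog_arm", "data": {"offset": [[-4, -4, 0], [0, 0, 0], [-0.5, -0.5, 15], [0, 0, 25], [0, 0, 25], [0, 0, 20], [0, 0, 10], [0, 0, 0], [0, 0, 0]], "delta_rot": [[-0.2, -0.4, -0.7], [0, 0, 0], [0, 0, 0], [0, 0, 0], [0, 0, 0], [0, 0, 0], [0, 0, 0], [0, 0, 0], [0, 0, 0]], "jaw": [70, 70, 70, 70, 70, 70, 70, 70, 70]}}

```text
time: 9.95
tool_pos: [551.9, 394.1, 31.0]
tcp_rot: [-179.9, -0.2, 0.8]
ft_force: [0.3, -0.1, 0.3]
finger_gap: 60.2
```

```bash
python3 -c "
from h import *
state();fix((552,394,27),0.75,1)"
```

```text
t 9.95 tcp [551.9 394.1  31. ] rot [-179.9   -0.2    0.8] F [ 0.3 -0.1  0.3] gap 60.2 q [31. 28. 81. -0. 70. 30.]
FIX offset total [0.1 0.2 4. ] rotvec [-0.08 -0.15  0.02] | per row x 1 [0.1 0.2 4. ] [-0.08 -0.15  0.02]
```

Close, then lift.

{"op": "jog_arm", "data": {"offset": [[0, 0, 4], [0, 0, 0], [0, 0, 0], [0, 0, 0], [0, 0, 0], [0, 0, 0], [0, 0, 0], [0, 0, 0]], "delta_rot": [[0, 0, 0], [0, 0, 0], [0, 0, 0], [0, 0, 0], [0, 0, 0], [0, 0, 0], [0, 0, 0], [0, 0, 0]], "jaw": [0, 0, 0, 0, 0, 0, 0, 0], "newtons": 40}}

```text
time: 10.75
tool_pos: [553.5, 395.3, 30.2]
tcp_rot: [-179.8, -0.4, 0.8]
ft_force: [-0.9, 0.2, -2.3]
finger_gap: 23.4
```

{"op": "jog_arm", "data": {"offset": [[0, 0, -10], [0, 0, -25], [0, 0, -30], [0, 0, -20], [0, 0, 0]], "delta_rot": [[0, 0, 0], [0, 0, 0], [0, 0, 0], [0, 0, 0], [0, 0, 0]], "jaw": [0, 0, 0, 0, 0]}}

```text
time: 11.25
tool_pos: [552.0, 394.4, 118.9]
tcp_rot: [-179.9, -0.2, 0.8]
ft_force: [0.6, 1.0, -1.8]
finger_gap: 23.1
```

```bash
python3 -c "
from h import *
state();print(579.7-28*.0135);plan((579.3,157,115),0.75,step=25)
p,d=snap('side','s6')
cv2.imwrite('pics/s6c.png',cv2.resize(p[220:400,140:340],None,fx=4,fy=3.3))"
```

```text
t 11.25 tcp [552.  394.4 118.9] rot [-179.9   -0.2    0.8] F [ 0.6  1.  -1.8] gap 23.1 q [31. 23. 79. -0. 78. 30.]
579.322
10 offset [[2.4, 23.8, 0.4], [2.4, 23.8, 0.4], [2.4, 23.8, 0.4], [2.4, 23.8, 0.4], [2.4, 23.8, 0.4], [2.4, 23.8, 0.4], [2.4, 23.8, 0.4], [2.4, 23.8, 0.4], [2.4, 23.8, 0.4], [2.4, 23.8, 0.4]] rot [[0, 0, 0.0]]
```

View pics/s6c.png

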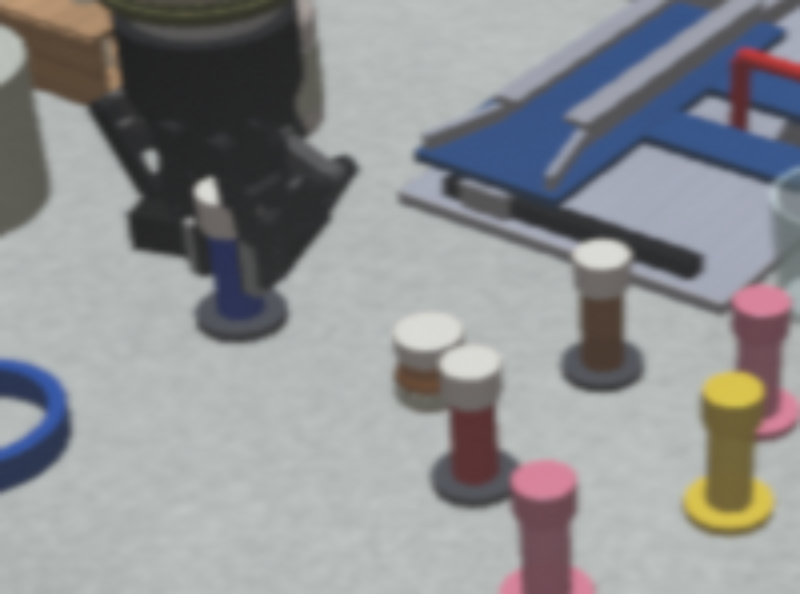

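{"op": "jog_arm", "data": {"offset": [[1, 10, 0], [2, 20, 0], [2.5, 24, 0], [2.5, 24, 0], [2.5, 24, 0], [2.5, 24, 0], [2.5, 24, 0], [2.5, 24, 0], [2.5, 22, 0], [2, 15, 0], [1, 8, 0], [0, 0, 0]], "delta_rot": [[0, 0, 0], [0, 0, 0], [0, 0, 0], [0, 0, 0], [0, 0, 0], [0, 0, 0], [0, 0, 0], [0, 0, 0], [0, 0, 0], [0, 0, 0], [0, 0, 0], [0, 0, 0]], "jaw": [0, 0, 0, 0, 0, 0, 0, 0, 0, 0, 0, 0]}}

```text
time: 12.5
tool_pos: [567.3, 157.1, 97.1]
tcp_rot: [179.5, 1.4, 0.8]
ft_force: [-0.2, -0.2, -2.3]
finger_gap: 23.3
```

```bash
python3 -c "
from h import *
state();fix((579.3,157,78),0.75,2)"
```

```text
t 12.5 tcp [567.3 157.1  97.1] rot [179.5   1.4   0.8] F [-0.2 -0.2 -2.3] gap 23.3 q [11. 13. 94. -0. 75. 10.]
FIX offset total [12.4  0.1 18.8] rotvec [0.5  1.36 0.02] | per row x 2 [6.2 0.1 9.4] [0.25 0.68 0.01]
```

{"op": "jog_arm", "data": {"offset": [[6, 0, 0], [6, 0, 0], [0, 0, 5], [0, 0, 8], [0, 0, 0]], "delta_rot": [[0.25, 0.7, 0], [0.25, 0.7, 0], [0, 0, 0], [0, 0, 0], [0, 0, 0]], "jaw": [0, 0, 0, 0, 0]}}

```text
time: 13.0
tool_pos: [580.0, 160.4, 82.3]
tcp_rot: [-179.9, -0.2, 0.9]
ft_force: [0.4, -0.0, -3.2]
finger_gap: 23.3
```

```bash
python3 -c "
from h import *
state();fix((579.3,157,76),0.75,2)
p,d=snap('side','s7')
cv2.imwrite('pics/s7c.png',cv2.resize(p[180:330,200:400],None,fx=4,fy=4))"
```

```text
t 13.0 tcp [580.  160.4  82.3] rot [-179.9   -0.2    0.9] F [ 0.4 -0.  -3.2] gap 23.3 q [11. 14. 94.  0. 72. 10.]
FIX offset total [-0.8  3.4  6.3] rotvec [-0.11 -0.16  0.18] | per row x 2 [-0.4  1.7  3.2] [-0.06 -0.08  0.09]
```

View pics/s7c.png

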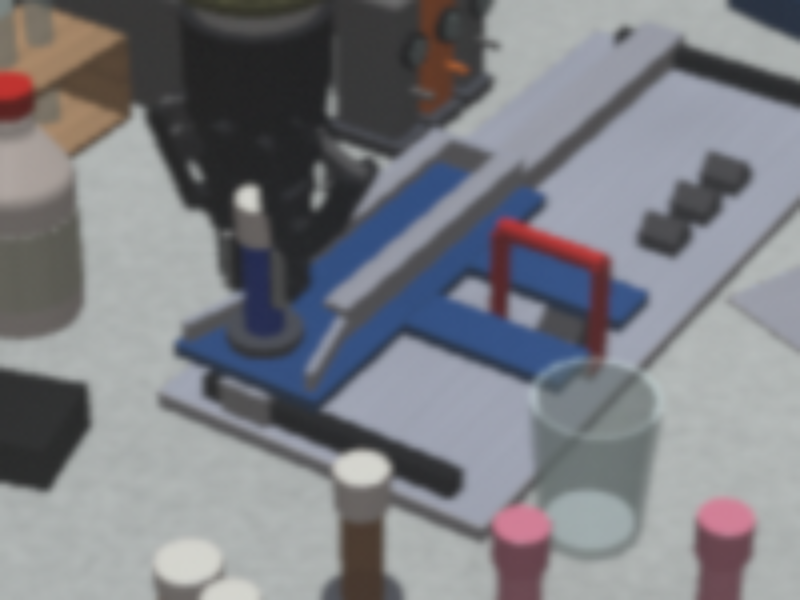

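{"op": "jog_arm", "data": {"offset": [[-0.5, 1, 4], [0, 1, 2], [0, 0, 0], [0, 0, 0]], "delta_rot": [[0, 0, 0], [0, 0, 0], [0, 0, 0], [0, 0, 0]], "jaw": [0, 0, 0, 0]}}

```text
time: 13.45
tool_pos: [579.6, 158.7, 76.4]
tcp_rot: [-179.9, -0.2, 1.0]
ft_force: [-0.1, 0.0, -2.4]
finger_gap: 23.2
```

```bash
python3 -c "
from h import *
state();fix((579.9,117,76),0.75,5)"
```

```text
t 13.45 tcp [579.6 158.7  76.4] rot [-179.9   -0.2    1. ] F [-0.1  0.  -2.4] gap 23.2 q [10. 14. 94.  0. 71.  9.]
FIX offset total [-0.4 41.7  0.3] rotvec [-0.12 -0.17  0.22] | per row x 5 [-0.1  8.3  0.1] [-0.02 -0.03  0.04]
```

{"op": "jog_arm", "data": {"offset": [[0, 5, 0], [0, 8, 0], [0, 8, 0], [0, 8, 0], [0, 8, 0], [0, 5, 0], [0, 0, 0]], "delta_rot": [[0, 0, 0], [0, 0, 0], [0, 0, 0], [0, 0, 0], [0, 0, 0], [0, 0, 0], [0, 0, 0]], "jaw": [0, 0, 0, 0, 0, 0, 0]}}

```text
time: 14.15
tool_pos: [581.0, 111.8, 77.1]
tcp_rot: [-179.9, -0.3, 0.9]
ft_force: [0.4, 0.6, -1.8]
finger_gap: 23.5
```

```bash
python3 -c "
from h import *
state();fix((581.8,-25,76.5),0.75,10)
p,d=snap('side','s8')
cv2.imwrite('pics/s8c.png',cv2.resize(p[180:330,200:400],None,fx=4,fy=4))"
```

```text
t 14.15 tcp [581.  111.8  77.1] rot [-179.9   -0.3    0.9] F [ 0.4  0.6 -1.8] gap 23.5 q [ 6. 13. 96.  0. 71.  5.]
FIX offset total [ -1.3 136.8   0.4] rotvec [-0.1  -0.25  0.15] | per row x 10 [-0.1 13.7  0. ] [-0.01 -0.03  0.02]
```

View pics/s8c.png

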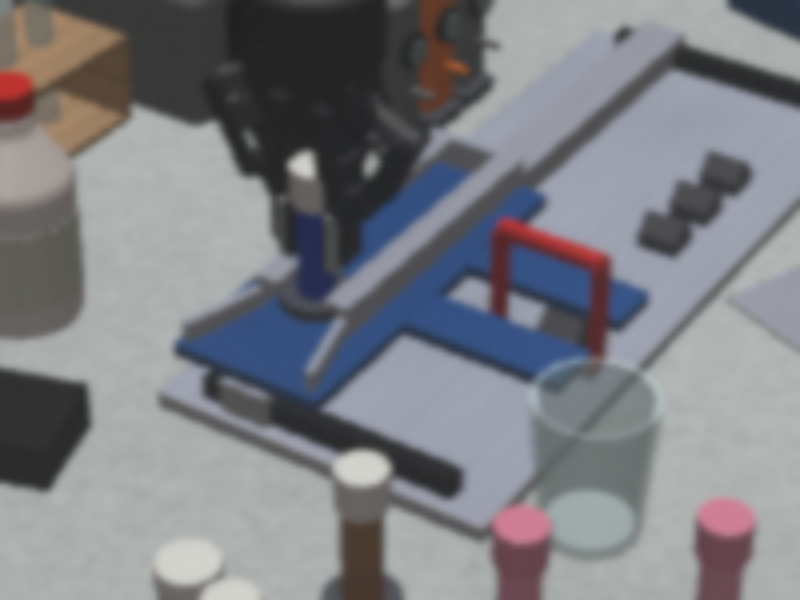

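{"op": "jog_arm", "data": {"offset": [[-0.5, 6, 0.3], [-0.5, 10, 0], [0, 11, 0], [0, 11, 0], [0, 11, 0], [0, 11, 0], [0, 8, 0], [0, 0, 0]], "delta_rot": [[0, 0, 0], [0, 0, 0], [0, 0, 0], [0, 0, 0], [0, 0, 0], [0, 0, 0], [0, 0, 0], [0, 0, 0]], "jaw": [0, 0, 0, 0, 0, 0, 0, 0]}}

```text
time: 15.0
tool_pos: [581.0, 37.8, 76.6]
tcp_rot: [-179.9, -0.3, 0.9]
ft_force: [0.7, -0.2, -2.6]
finger_gap: 23.3
```

```bash
python3 -c "
from h import *
state();fix((581.8,-25,76.5),0.75,5)"
```

```text
t 15.0 tcp [581.   37.8  76.6] rot [-179.9   -0.3    0.9] F [ 0.7 -0.2 -2.6] gap 23.3 q [-1. 12. 97.  0. 71. -2.]
FIX offset total [-0.2 62.8  0. ] rotvec [-0.09 -0.26  0.16] | per row x 5 [-0.  12.6  0. ] [-0.02 -0.05  0.03]
```

{"op": "jog_arm", "data": {"offset": [[0, 7, 0], [0, 11, 0], [0, 11, 0], [0, 11, 0], [0, 10, 0], [0, 6, 0], [0, 2, 0], [0, 0, 1], [0, 0, 0]], "delta_rot": [[0, 0, 0], [0, 0, 0], [0, 0, 0], [0, 0, 0], [0, 0, 0], [0, 0, 0], [0, 0, 0], [0, 0, 0], [0, 0, 0]], "jaw": [0, 0, 0, 0, 0, 0, 0, 0, 0]}}

```text
time: 15.9
tool_pos: [582.0, -25.5, 75.4]
tcp_rot: [-179.9, -0.3, 0.9]
ft_force: [0.3, 0.3, -3.0]
finger_gap: 23.2
```

```bash
python3 -c "
from h import *
state();fix((581.8,-25,75.5),0.75,1)
p,d=snap('side','s9')
cv2.imwrite('pics/s9c.png',cv2.resize(p[180:330,200:400],None,fx=4,fy=4))"
```

```text
t 15.9 tcp [582.  -25.5  75.4] rot [-179.9   -0.3    0.9] F [ 0.3  0.3 -3. ] gap 23.2 q [-8. 12. 97.  0. 71. -9.]
FIX offset total [-0.2 -0.5 -0.1] rotvec [-0.11 -0.26  0.13] | per row x 1 [-0.2 -0.5 -0.1] [-0.11 -0.26  0.13]
```

View pics/s9c.png

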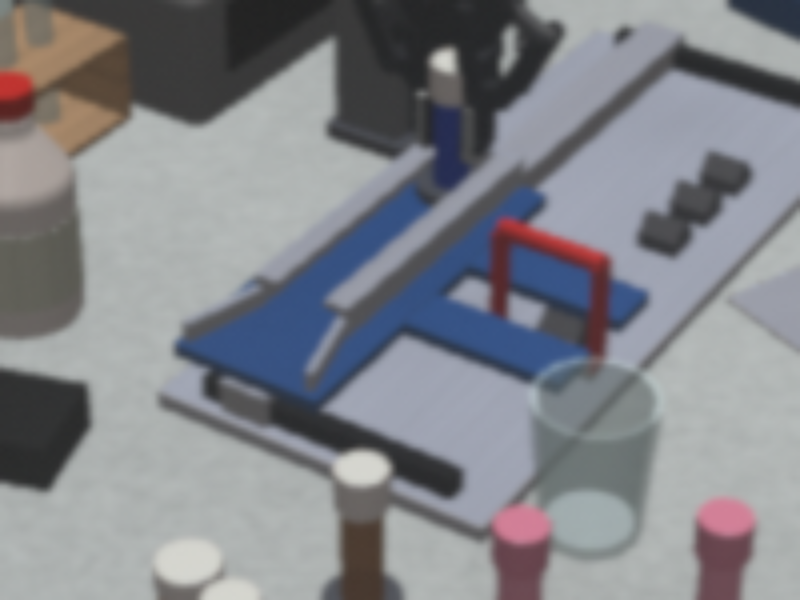

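{"op": "jog_arm", "data": {"offset": [[0, 0, 1], [0, 0, 0], [0, 0, 0], [0, 0, 0], [0, 0, 0], [0, 0, 0], [0, 0, 0], [0, 0, -10], [0, 0, -25], [0, 0, -35], [0, 0, -35], [0, 0, -15], [0, 0, 0]], "delta_rot": [[0, 0, 0], [0, 0, 0], [0, 0, 0], [0, 0, 0], [0, 0, 0], [0, 0, 0], [0, 0, 0], [0, 0, 0], [0, 0, 0], [0, 0, 0], [0, 0, 0], [0, 0, 0], [0, 0, 0]], "jaw": [0, 0, 60, 60, 60, 60, 60, 60, 60, 60, 60, 60, 60]}}

```text
time: 17.25
tool_pos: [581.7, -24.4, 203.0]
tcp_rot: [-179.9, -0.4, 1.0]
ft_force: [0.5, -0.2, -0.2]
finger_gap: 51.3
```

```bash
python3 -c "
from h import *
state();plan((444,363,190),0.75)
p,d=snap('side','s10')
cv2.imwrite('pics/s10c.png',cv2.resize(p[150:390,160:400],None,fx=3,fy=2.5))"
```

```text
t 17.25 tcp [581.7 -24.4 203. ] rot [-179.9   -0.4    1. ] F [ 0.5 -0.2 -0.2] gap 51.3 q [-8.  5. 91.  0. 84. -9.]
11 offset [[-11.9, -35.4, 1.2], [-11.9, -35.4, 1.2], [-11.9, -35.4, 1.2], [-11.9, -35.4, 1.2], [-12.0, -35.4, 1.2], [-12.0, -35.4, 1.2], [-12.0, -35.4, 1.2], [-12.0, -35.4, 1.2], [-12.0, -35.4, 1.2], [-12.0, -35.4, 1.2], [-12.0, -35.4, 1.2]] rot [[0, 0, 0.02]]
```

View pics/s10c.png

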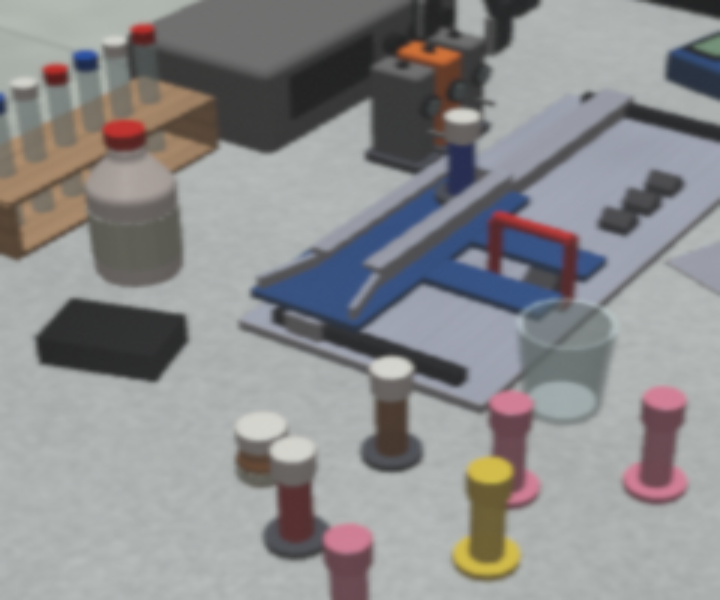

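Blue stands upright deep in the channel at about (460,165) in the crop, i.e. (313,216) in the full side view. Next is red.

{"op": "jog_arm", "data": {"offset": [[-5, -16, 0], [-11, -32, 0], [-12, -35, 0], [-12, -35, 0], [-12, -35, 0], [-12, -35, 0], [-12, -35, 0], [-12, -35, 0], [-12, -35, 0], [-12, -35, 0], [-12, -35, 0], [-7, -20, 0], [0, 0, 0], [0, 0, 0]], "delta_rot": [[0, 0, 0], [0, 0, 0], [0, 0, 0], [0, 0, 0], [0, 0, 0], [0, 0, 0], [0, 0, 0], [0, 0, 0], [0, 0, 0], [0, 0, 0], [0, 0, 0], [0, 0, 0], [0, 0, 0], [0, 0, 0]], "jaw": [70, 70, 70, 70, 70, 70, 70, 70, 70, 70, 70, 70, 70, 70]}}

```text
time: 18.7
tool_pos: [418.7, 374.6, 179.4]
tcp_rot: [179.6, 1.6, 1.0]
ft_force: [-0.3, 0.0, 0.2]
finger_gap: 60.0
```

```bash
python3 -c "
from h import *
p,d=snap('side','s11')
state();fix((444,363,110),0.75,2)
cv2.imwrite('pics/s11c.png',cv2.resize(p[220:400,160:400],None,fx=3,fy=3))"
```

```text
t 18.75 tcp [418.7 374.3 179.3] rot [179.6   1.6   1. ] F [ 0.   0.1 -0.7] gap 60.0 q [36.  5. 94.  1. 83. 35.]
FIX offset total [27.  11.3 68.6] rotvec [0.37 1.6  0.27] | per row x 2 [13.5  5.7 34.3] [0.19 0.8  0.13]
```

View pics/s11c.png

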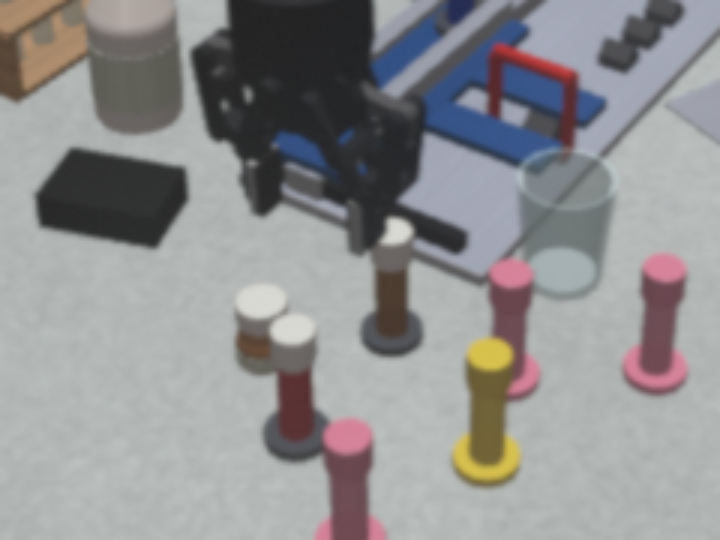

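{"op": "jog_arm", "data": {"offset": [[13, 5, 0], [13, 5, 0], [0, 0, 0], [0, 0, 0]], "delta_rot": [[0.2, 0.8, 0.1], [0.2, 0.8, 0.1], [0, 0, 0], [0, 0, 0]], "jaw": [70, 70, 70, 70]}}

```text
time: 19.15
tool_pos: [448.8, 360.3, 178.0]
tcp_rot: [180.0, -0.1, 0.5]
ft_force: [0.5, -0.2, -0.5]
finger_gap: 59.7
```

```bash
python3 -c "
from h import *
state();fix((444,363,28),0.75,2)"
```

```text
t 19.15 tcp [448.8 360.3 178. ] rot [ 1.8e+02 -1.0e-01  5.0e-01] F [ 0.5 -0.2 -0.5] gap 59.7 q [34.  5. 93. -0. 81. 33.]
FIX offset total [ -5.1  -2.8 149.9] rotvec [ 0.02 -0.13 -0.22] | per row x 2 [-2.5 -1.4 75. ] [ 0.01 -0.07 -0.11]
```

{"op": "jog_arm", "data": {"offset": [[-4, -2.5, 5], [0, 0, 15], [0, 0, 25], [0, 0, 25], [0, 0, 20], [0, 0, 0]], "delta_rot": [[0, 0, -0.2], [0, 0, 0], [0, 0, 0], [0, 0, 0], [0, 0, 0], [0, 0, 0]], "jaw": [70, 70, 70, 70, 70, 70]}}

```text
time: 19.75
tool_pos: [443.7, 362.3, 81.5]
tcp_rot: [180.0, -0.1, 0.7]
ft_force: [-0.2, 0.0, -0.1]
finger_gap: 59.8
```

```bash
python3 -c "
from h import *
state();fix((444,363,28),0.75,2)"
```

```text
t 19.75 tcp [443.7 362.3  81.5] rot [ 1.8e+02 -1.0e-01  7.0e-01] F [-0.2  0.  -0.1] gap 59.8 q [34. 10. 98. -0. 71. 33.]
FIX offset total [ 0.2 -0.7 53.5] rotvec [ 0.   -0.11 -0.05] | per row x 2 [ 0.1 -0.3 26.7] [ 0.   -0.06 -0.03]
```

{"op": "jog_arm", "data": {"offset": [[0, 0, 15], [0, 0, 20], [0, 0, 16], [0, 0, 0], [0, 0, 0], [0, 0, 0], [0, 0, 0], [0, 0, 0], [0, 0, 0], [0, 0, 0], [0, 0, 0]], "delta_rot": [[0, 0, 0], [0, 0, 0], [0, 0, 0], [0, 0, 0], [0, 0, 0], [0, 0, 0], [0, 0, 0], [0, 0, 0], [0, 0, 0], [0, 0, 0], [0, 0, 0]], "jaw": [70, 70, 70, 70, 0, 0, 0, 0, 0, 0, 0], "newtons": 40}}

```text
time: 20.85
tool_pos: [445.4, 364.5, 31.5]
tcp_rot: [-179.8, -0.4, 0.8]
ft_force: [0.8, -0.2, -1.5]
finger_gap: 23.4
```

{"op": "jog_arm", "data": {"offset": [[0, 0, -10], [0, 0, -25], [0, 0, -30], [0, 0, -30], [0, 0, -15], [0, 0, 0]], "delta_rot": [[0, 0, 0], [0, 0, 0], [0, 0, 0], [0, 0, 0], [0, 0, 0], [0, 0, 0]], "jaw": [0, 0, 0, 0, 0, 0]}}

```text
time: 21.45
tool_pos: [443.7, 363.4, 147.5]
tcp_rot: [-179.9, -0.3, 0.8]
ft_force: [0.9, 0.5, -1.8]
finger_gap: 23.0
```

```bash
python3 -c "
from h import *
state();plan((579.3,159,145),0.75,step=22)
p,d=snap('side','s12')
cv2.imwrite('pics/s12c.png',cv2.resize(p[220:400,160:400],None,fx=3,fy=3))"
```

```text
t 21.45 tcp [443.7 363.4 147.5] rot [-179.9   -0.3    0.8] F [ 0.9  0.5 -1.8] gap 23.0 q [34.  6. 96. -0. 78. 33.]
12 offset [[11.1, 17.2, 0.2], [11.1, 17.2, 0.2], [11.1, 17.2, 0.2], [11.1, 17.2, 0.2], [11.1, 17.2, 0.2], [11.1, 17.2, 0.2], [11.1, 17.2, 0.2], [11.1, 17.2, 0.2], [11.1, 17.2, 0.2], [11.1, 17.2, 0.2], [11.1, 17.2, 0.2], [11.1, 17.2, 0.2]] rot [[0, 0, 0.0]]
```

View pics/s12c.png

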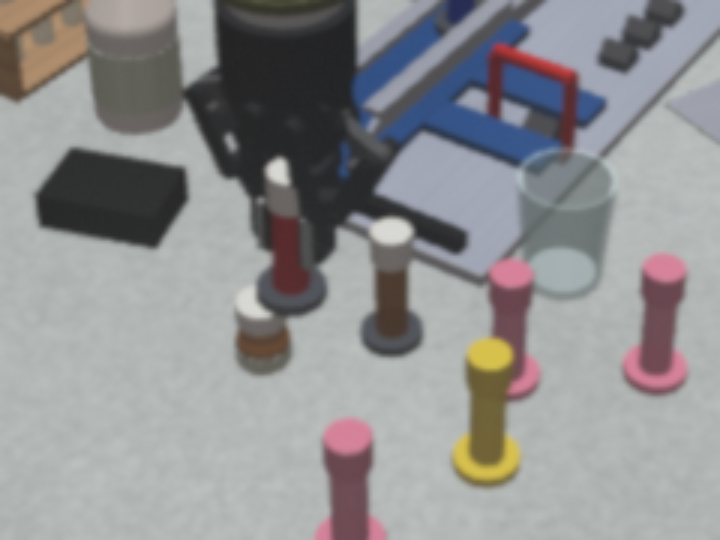

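Red is held, upright. I'll carry it to the porch.

{"op": "jog_arm", "data": {"offset": [[5, 8, 0], [10, 15, -1], [11, 17, -1], [11, 17, -1], [11, 17, -1], [11, 17, -1], [11, 17, -1], [11, 17, -1], [11, 17, -1], [11, 17, -1], [11, 17, -1], [8, 12, 0], [4, 6, 0], [0, 0, 0], [0, 0, 0]], "delta_rot": [[0, 0, 0], [0, 0, 0], [0, 0, 0], [0, 0, 0], [0, 0, 0], [0, 0, 0], [0, 0, 0], [0, 0, 0], [0, 0, 0], [0, 0, 0], [0, 0, 0], [0, 0, 0], [0, 0, 0], [0, 0, 0], [0, 0, 0]], "jaw": [0, 0, 0, 0, 0, 0, 0, 0, 0, 0, 0, 0, 0, 0, 0]}}

```text
time: 23.0
tool_pos: [566.8, 151.6, 132.7]
tcp_rot: [179.4, 1.6, 0.7]
ft_force: [-0.4, 0.3, -1.3]
finger_gap: 23.3
```

```bash
python3 -c "
from h import *
state();fix((579.5,159,100),0.75,3)"
```

```text
t 23.0 tcp [566.8 151.6 132.7] rot [179.4   1.6   0.7] F [-0.4  0.3 -1.3] gap 23.3 q [10. 11. 92. -0. 79. 10.]
FIX offset total [13.7 -7.6 32.2] rotvec [ 0.63  1.64 -0.02] | per row x 3 [ 4.6 -2.5 10.7] [ 0.21  0.55 -0.01]
```

{"op": "jog_arm", "data": {"offset": [[5, -2.5, 5], [4, -2.5, 10], [3, -2, 15], [0, 0, 5], [0, 0, 0]], "delta_rot": [[0.2, 0.55, 0], [0.2, 0.55, 0], [0.2, 0.5, 0], [0, 0, 0], [0, 0, 0]], "jaw": [0, 0, 0, 0, 0]}}

```text
time: 23.5
tool_pos: [577.8, 162.5, 94.3]
tcp_rot: [-179.9, -0.1, 1.0]
ft_force: [-0.3, 0.4, -2.6]
finger_gap: 23.2
```

```bash
python3 -c "
from h import *
state();fix((579.5,159,77),0.75,3)"
```

```text
t 23.5 tcp [577.8 162.5  94.3] rot [-1.799e+02 -1.000e-01  1.000e+00] F [-0.3  0.4 -2.6] gap 23.2 q [11. 13. 93.  0. 73. 10.]
FIX offset total [ 1.6  3.6 17.3] rotvec [-0.07 -0.08  0.21] | per row x 3 [0.5 1.2 5.8] [-0.02 -0.03  0.07]
```

{"op": "jog_arm", "data": {"offset": [[0.5, 1, 5], [0.5, 1, 7], [0.5, 1, 5], [0, 0, 0], [0, 0, 0]], "delta_rot": [[0, 0, 0], [0, 0, 0], [0, 0, 0], [0, 0, 0], [0, 0, 0]], "jaw": [0, 0, 0, 0, 0]}}

```text
time: 24.0
tool_pos: [579.7, 159.7, 76.7]
tcp_rot: [-179.9, -0.1, 1.0]
ft_force: [0.2, 0.1, -2.0]
finger_gap: 23.4
```

```bash
python3 -c "
from h import *
state();fix((580.3,110,76.8),0.75,5)
p,d=snap('side','s13')
cv2.imwrite('pics/s13c.png',cv2.resize(p[180:330,200:400],None,fx=4,fy=4))"
```

```text
t 24.0 tcp [579.7 159.7  76.7] rot [-1.799e+02 -1.000e-01  1.000e+00] F [ 0.2  0.1 -2. ] gap 23.4 q [10. 15. 94.  0. 71.  9.]
FIX offset total [-0.3 49.7 -0.2] rotvec [-0.07 -0.12  0.25] | per row x 5 [-0.1  9.9 -0. ] [-0.01 -0.02  0.05]
```

View pics/s13c.png

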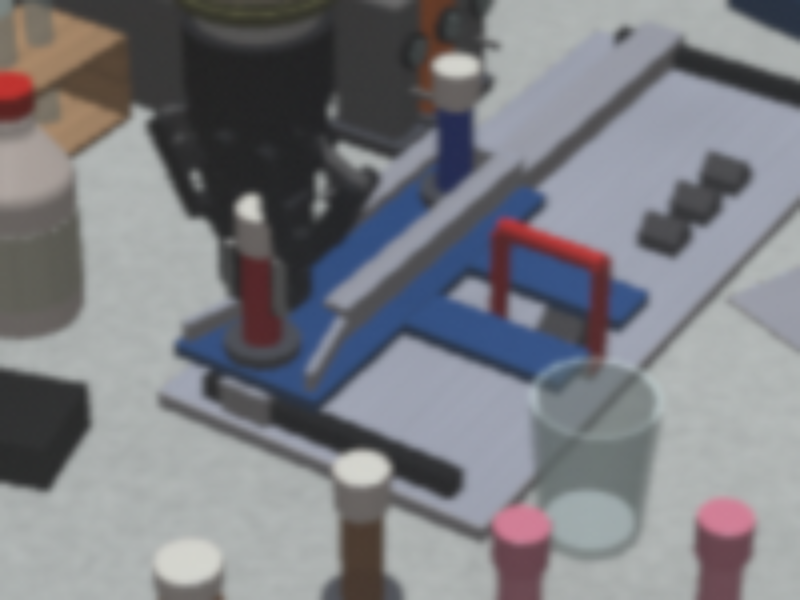

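{"op": "jog_arm", "data": {"offset": [[0, 5, 0], [0, 8, 0], [0, 8, 0], [0, 8, 0], [0, 8, 0], [0, 8, 0], [0, 5, 0], [0, 0, 0]], "delta_rot": [[0, 0, 0], [0, 0, 0], [0, 0, 0], [0, 0, 0], [0, 0, 0], [0, 0, 0], [0, 0, 0], [0, 0, 0]], "jaw": [0, 0, 0, 0, 0, 0, 0, 0]}}

```text
time: 24.85
tool_pos: [581.5, 104.1, 77.9]
tcp_rot: [-179.9, -0.2, 0.9]
ft_force: [-0.5, 0.1, -1.9]
finger_gap: 23.3
```

```bash
python3 -c "
from h import *
state();fix((581.2,28,76.8),0.75,5)"
```

```text
t 24.85 tcp [581.5 104.1  77.9] rot [-179.9   -0.2    0.9] F [-0.5  0.1 -1.9] gap 23.3 q [ 5. 13. 96.  0. 71.  4.]
FIX offset total [-1.6 76.1  1.1] rotvec [-0.06 -0.24  0.18] | per row x 5 [-0.3 15.2  0.2] [-0.01 -0.05  0.04]
```

{"op": "jog_arm", "data": {"offset": [[-1, 6, 1], [0, 10, 0], [0, 11, 0], [0, 11, 0], [0, 11, 0], [0, 11, 0], [0, 7, 0], [0, 2, 0], [0, 0, 0]], "delta_rot": [[0, 0, 0], [0, 0, 0], [0, 0, 0], [0, 0, 0], [0, 0, 0], [0, 0, 0], [0, 0, 0], [0, 0, 0], [0, 0, 0]], "jaw": [0, 0, 0, 0, 0, 0, 0, 0, 0]}}

```text
time: 25.75
tool_pos: [581.6, 28.3, 76.8]
tcp_rot: [-179.9, -0.2, 0.9]
ft_force: [0.5, 0.2, -2.5]
finger_gap: 23.1
```

```bash
python3 -c "
from h import *
state();fix((581.2,28,75.3),0.75,1)"
```

```text
t 25.75 tcp [581.6  28.3  76.8] rot [-179.9   -0.2    0.9] F [ 0.5  0.2 -2.5] gap 23.1 q [-2. 12. 97.  0. 71. -3.]
FIX offset total [-0.4  0.3  1.5] rotvec [-0.06 -0.24  0.13] | per row x 1 [-0.4  0.3  1.5] [-0.06 -0.24  0.13]
```

{"op": "jog_arm", "data": {"offset": [[0, 0, 1.5], [0, 0, 1], [0, 0, 0], [0, 0, 0], [0, 0, 0], [0, 0, 0], [0, 0, 0], [0, 0, -10], [0, 0, -25], [0, 0, -35], [0, 0, -35], [0, 0, -15], [0, 0, 0]], "delta_rot": [[0, 0, 0], [0, 0, 0], [0, 0, 0], [0, 0, 0], [0, 0, 0], [0, 0, 0], [0, 0, 0], [0, 0, 0], [0, 0, 0], [0, 0, 0], [0, 0, 0], [0, 0, 0], [0, 0, 0]], "jaw": [0, 0, 60, 60, 60, 60, 60, 60, 60, 60, 60, 60, 60]}}

```text
time: 27.05
tool_pos: [581.1, 29.8, 202.4]
tcp_rot: [-179.9, -0.3, 1.0]
ft_force: [0.1, 0.2, -0.4]
finger_gap: 51.6
```

```bash
python3 -c "
from h import *
state();plan((447,255.5,190),0.75,step=30)
p,d=snap('side','s14')
cv2.imwrite('pics/s14c.png',cv2.resize(p[150:390,160:400],None,fx=3,fy=2.5))"
```

```text
t 27.05 tcp [581.1  29.8 202.4] rot [-179.9   -0.3    1. ] F [ 0.1  0.2 -0.4] gap 51.6 q [-2.  5. 91.  0. 84. -3.]
9 offset [[-14.5, -25.3, 1.4], [-14.5, -25.3, 1.4], [-14.5, -25.3, 1.4], [-14.5, -25.3, 1.4], [-14.5, -25.3, 1.4], [-14.5, -25.3, 1.4], [-14.5, -25.3, 1.4], [-14.5, -25.3, 1.4], [-14.6, -25.3, 1.4]] rot [[0, 0, 0.03]]
```

View pics/s14c.png

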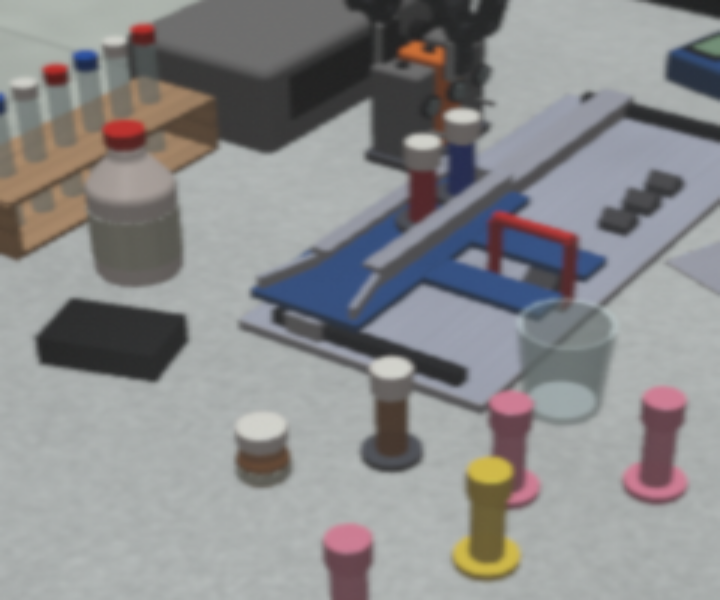

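Red and blue are both upright in the channel, and amber hasn't moved. Amber next.

{"op": "jog_arm", "data": {"offset": [[-7, -12, 0], [-13, -23, 0], [-14, -25, 0], [-14, -25, 0], [-14, -25, 0], [-14, -25, 0], [-14, -25, 0], [-14, -25, 0], [-10, -18, 0], [-5, -8, 0], [0, 0, 0], [0, 0, 0]], "delta_rot": [[0, 0, 0], [0, 0, 0], [0, 0, 0], [0, 0, 0], [0, 0, 0], [0, 0, 0], [0, 0, 0], [0, 0, 0], [0, 0, 0], [0, 0, 0], [0, 0, 0], [0, 0, 0]], "jaw": [62, 62, 62, 62, 62, 62, 62, 62, 62, 62, 62, 62]}}

```text
time: 28.3
tool_pos: [437.5, 249.1, 182.4]
tcp_rot: [179.8, 1.4, 1.0]
ft_force: [0.1, -0.5, -0.4]
finger_gap: 52.9
```

```bash
python3 -c "
from h import *
state();fix((447,255.5,150),0.75,2)"
```

```text
t 28.3 tcp [437.5 249.1 182.4] rot [179.8   1.4   1. ] F [ 0.1 -0.5 -0.4] gap 52.9 q [ 24.  -5. 103.   0.  83.  22.]
FIX offset total [10.4 -6.4 32.2] rotvec [0.21 1.41 0.28] | per row x 2 [ 5.2 -3.2 16.1] [0.1  0.71 0.14]
```

{"op": "jog_arm", "data": {"offset": [[4, -2.5, 10], [4, -2.5, 15], [0, 0, 10], [0, 0, 0]], "delta_rot": [[0.1, 0.7, 0.1], [0.1, 0.7, 0.1], [0, 0, 0], [0, 0, 0]], "jaw": [62, 62, 62, 62]}}

```text
time: 28.7
tool_pos: [446.8, 250.9, 145.4]
tcp_rot: [179.9, -0.0, 0.6]
ft_force: [0.1, -0.2, 0.6]
finger_gap: 52.9
```

```bash
python3 -c "
from h import *
p,d=snap('side','s15')
state();fix((447,255.5,28),0.75,2)
cv2.imwrite('pics/s15c.png',cv2.resize(p[220:400,200:400],None,fx=4,fy=3.3))"
```

```text
t 28.75 tcp [447.1 251.1 146.2] rot [ 1.799e+02 -1.000e-01  6.000e-01] F [-0.4 -0.3 -0. ] gap 52.9 q [ 24.  -3. 105.  -0.  78.  23.]
FIX offset total [-1.000e-01 -4.600e+00  1.182e+02] rotvec [ 0.07 -0.05 -0.15] | per row x 2 [-0.1 -2.3 59.1] [ 0.03 -0.03 -0.07]
```

View pics/s15c.png

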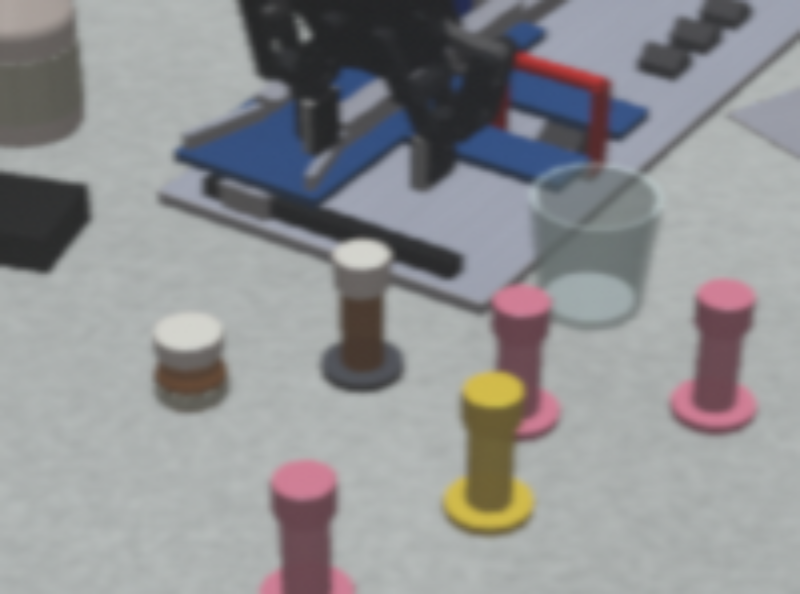

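{"op": "jog_arm", "data": {"offset": [[0, -4, 5], [0, -0.5, 15], [0, 0, 25], [0, 0, 25], [0, 0, 20], [0, 0, 15], [0, 0, 7], [0, 0, 0], [0, 0, 0]], "delta_rot": [[0, 0, 0], [0, 0, 0], [0, 0, 0], [0, 0, 0], [0, 0, 0], [0, 0, 0], [0, 0, 0], [0, 0, 0], [0, 0, 0]], "jaw": [62, 62, 62, 62, 62, 62, 62, 62, 62]}}

```text
time: 29.65
tool_pos: [448.8, 256.0, 28.8]
tcp_rot: [-180.0, -0.2, 0.6]
ft_force: [0.2, 0.6, 1.7]
finger_gap: 52.7
```

```bash
python3 -c "
from h import *
state();fix((447,255.5,28),0.75,1)"
```

```text
t 29.65 tcp [448.8 256.   28.8] rot [-180.    -0.2    0.6] F [0.2 0.6 1.7] gap 52.7 q [ 24.   6. 109.  -0.  65.  24.]
FIX offset total [-1.8  0.5  0.8] rotvec [-0.01 -0.22 -0.19] | per row x 1 [-1.8  0.5  0.8] [-0.01 -0.22 -0.19]
```

{"op": "jog_arm", "data": {"offset": [[-1.5, 0, 0], [0, 0, 0], [0, 0, 0], [0, 0, 0], [0, 0, 0], [0, 0, 0], [0, 0, 0], [0, 0, 0]], "delta_rot": [[0, 0, 0], [0, 0, 0], [0, 0, 0], [0, 0, 0], [0, 0, 0], [0, 0, 0], [0, 0, 0], [0, 0, 0]], "jaw": [0, 0, 0, 0, 0, 0, 0, 0], "newtons": 40}}

```text
time: 30.45
tool_pos: [449.0, 256.8, 31.6]
tcp_rot: [-179.9, -0.5, 0.6]
ft_force: [0.2, -0.4, -2.7]
finger_gap: 23.6
```

{"op": "jog_arm", "data": {"offset": [[0, 0, -10], [0, 0, -25], [0, 0, -30], [0, 0, -30], [0, 0, -15], [0, 0, 0]], "delta_rot": [[0, 0, 0], [0, 0, 0], [0, 0, 0], [0, 0, 0], [0, 0, 0], [0, 0, 0]], "jaw": [0, 0, 0, 0, 0, 0]}}

```text
time: 31.05
tool_pos: [447.0, 256.1, 147.7]
tcp_rot: [-179.9, -0.4, 0.6]
ft_force: [0.8, 1.1, -2.9]
finger_gap: 23.5
```

```bash
python3 -c "
from h import *
state();plan((579.3,159,145),0.75,step=20)
p,d=snap('side','s16')
cv2.imwrite('pics/s16c.png',cv2.resize(p[180:400,200:400],None,fx=3.5,fy=2.7))"
```

```text
t 31.05 tcp [447.  256.1 147.7] rot [-179.9   -0.4    0.6] F [ 0.8  1.1 -2.9] gap 23.5 q [ 24.  -3. 105.  -0.  78.  24.]
9 offset [[14.6, 10.9, 0.3], [14.6, 10.9, 0.3], [14.6, 10.9, 0.3], [14.6, 11.0, 0.3], [14.6, 11.0, 0.3], [14.6, 11.0, 0.3], [14.6, 11.0, 0.3], [14.6, 11.0, 0.3], [14.6, 11.0, 0.3]] rot [[0, 0, -0.02]]
```

View pics/s16c.png

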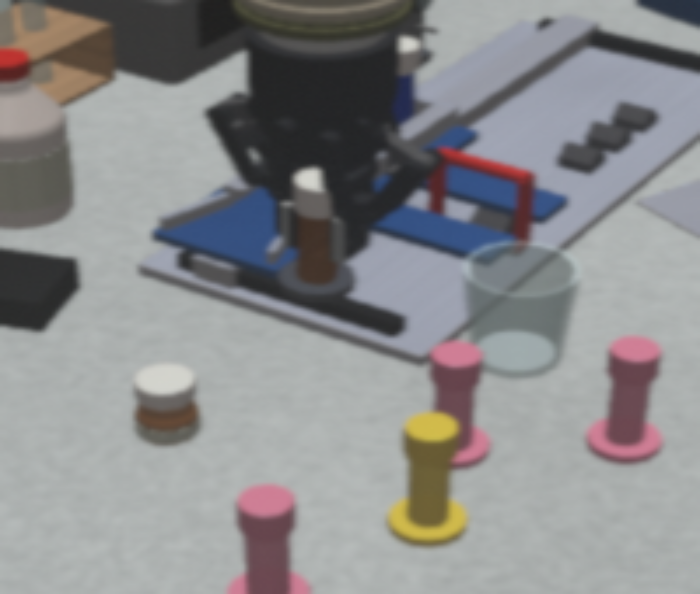

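Amber is held, upright. I'll carry it to the porch.

{"op": "jog_arm", "data": {"offset": [[7, 5, 0], [13, 10, -1], [14, 10, -1], [14, 10, -1], [14, 10, -1], [14, 10, -1], [14, 10, -1], [14, 10, -1], [10, 7, 0], [6, 4, 0], [0, 0, 0], [0, 0, 0]], "delta_rot": [[0, 0, 0], [0, 0, 0], [0, 0, 0], [0, 0, 0], [0, 0, 0], [0, 0, 0], [0, 0, 0], [0, 0, 0], [0, 0, 0], [0, 0, 0], [0, 0, 0], [0, 0, 0]], "jaw": [0, 0, 0, 0, 0, 0, 0, 0, 0, 0, 0, 0]}}

```text
time: 32.3
tool_pos: [577.2, 158.7, 147.1]
tcp_rot: [179.8, 0.2, 0.3]
ft_force: [-1.4, 0.3, -1.7]
finger_gap: 23.9
```

```bash
python3 -c "
from h import *
state();fix((579.5,160,95),0.75,3)"
```

```text
t 32.3 tcp [577.2 158.7 147.1] rot [179.8   0.2   0.3] F [-1.4  0.3 -1.7] gap 23.9 q [11. 11. 91. -0. 79. 10.]
FIX offset total [ 2.5 -1.5 52.1] rotvec [ 0.16  0.23 -0.43] | per row x 3 [ 0.8 -0.5 17.4] [ 0.05  0.08 -0.14]
```

{"op": "jog_arm", "data": {"offset": [[2, -1, 10], [0, 0, 15], [0, 0, 15], [0, 0, 10], [0, 0, 5], [0, 0, 0]], "delta_rot": [[0.1, 0.2, -0.4], [0, 0, 0], [0, 0, 0], [0, 0, 0], [0, 0, 0], [0, 0, 0]], "jaw": [0, 0, 0, 0, 0, 0]}}

```text
time: 32.9
tool_pos: [575.9, 161.4, 85.0]
tcp_rot: [179.9, 0.2, 0.9]
ft_force: [0.0, -0.0, -0.8]
finger_gap: 23.8
```

```bash
python3 -c "
from h import *
state();fix((579.5,160,77),0.75,2)"
```

```text
t 32.9 tcp [575.9 161.4  85. ] rot [179.9   0.2   0.9] F [ 0.  -0.  -0.8] gap 23.8 q [11. 14. 94. -0. 73. 10.]
FIX offset total [3.6 1.5 8. ] rotvec [0.06 0.24 0.18] | per row x 2 [1.8 0.7 4. ] [0.03 0.12 0.09]
```

{"op": "jog_arm", "data": {"offset": [[2, 1, 3], [2, 0.5, 3], [0, 0, 2], [0, 0, 0], [0, 0, 0]], "delta_rot": [[0, 0, 0], [0, 0, 0], [0, 0, 0], [0, 0, 0], [0, 0, 0]], "jaw": [0, 0, 0, 0, 0]}}

```text
time: 33.4
tool_pos: [581.5, 160.0, 77.7]
tcp_rot: [180.0, 0.1, 0.9]
ft_force: [-0.6, 0.1, -1.4]
finger_gap: 23.5
```

```bash
python3 -c "
from h import *
state();fix((580.3,110,76.8),0.75,5)
p,d=snap('side','s17')
cv2.imwrite('pics/s17c.png',cv2.resize(p[180:330,200:400],None,fx=4,fy=4))"
```

```text
t 33.4 tcp [581.5 160.   77.7] rot [1.8e+02 1.0e-01 9.0e-01] F [-0.6  0.1 -1.4] gap 23.5 q [11. 15. 93. -0. 72. 10.]
FIX offset total [-2.  49.9  1. ] rotvec [0.04 0.11 0.16] | per row x 5 [-0.4 10.   0.2] [0.01 0.02 0.03]
```

View pics/s17c.png

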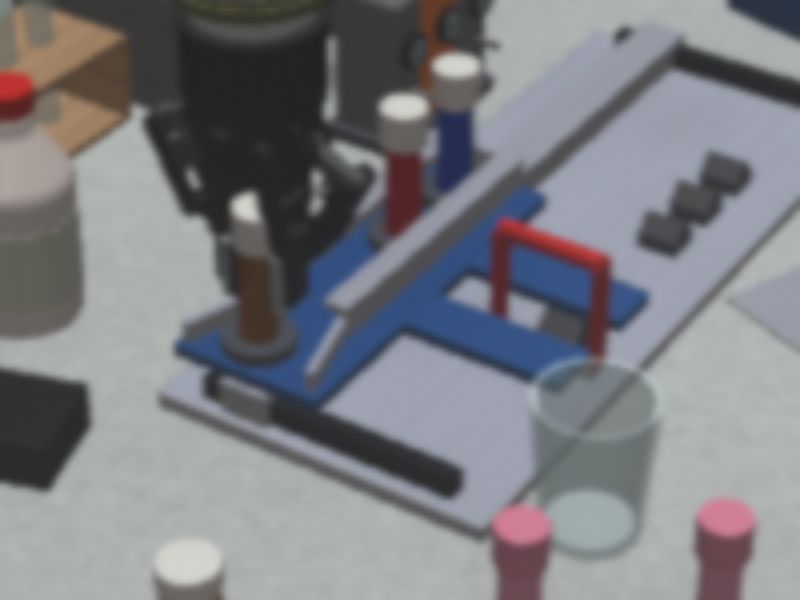

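{"op": "jog_arm", "data": {"offset": [[-1.5, 5, 1], [0, 8, 0], [0, 8, 0], [0, 8, 0], [0, 8, 0], [0, 8, 0], [0, 5, 0], [0, 0, 0]], "delta_rot": [[0, 0, 0], [0, 0, 0], [0, 0, 0], [0, 0, 0], [0, 0, 0], [0, 0, 0], [0, 0, 0], [0, 0, 0]], "jaw": [0, 0, 0, 0, 0, 0, 0, 0]}}

```text
time: 34.25
tool_pos: [581.1, 104.4, 77.6]
tcp_rot: [179.9, 0.0, 0.9]
ft_force: [0.0, -0.7, -1.1]
finger_gap: 23.7
```

```bash
python3 -c "
from h import *
state();fix((580.5,79,76),0.75,3)"
```

```text
t 34.25 tcp [581.1 104.4  77.6] rot [179.9   0.    0.9] F [ 0.  -0.7 -1.1] gap 23.7 q [ 5. 13. 96. -0. 71.  4.]
FIX offset total [-1.  25.4  1.6] rotvec [0.06 0.03 0.11] | per row x 3 [-0.3  8.5  0.5] [0.02 0.01 0.04]
```

{"op": "jog_arm", "data": {"offset": [[-0.5, 5, 1], [0, 8, 0], [0, 7, 0], [0, 3, 0], [0, 0, 0.5], [0, 0, 1], [0, 0, 0]], "delta_rot": [[0, 0, 0], [0, 0, 0], [0, 0, 0], [0, 0, 0], [0, 0, 0], [0, 0, 0], [0, 0, 0]], "jaw": [0, 0, 0, 0, 0, 0, 0]}}

```text
time: 34.95
tool_pos: [581.3, 79.7, 75.4]
tcp_rot: [180.0, -0.0, 0.9]
ft_force: [-0.8, 0.4, -1.2]
finger_gap: 24.0
```

```bash
python3 -c "
from h import *
state();fix((580.5,79,75),0.75,1)"
```

```text
t 34.95 tcp [581.3  79.7  75.4] rot [180.   -0.    0.9] F [-0.8  0.4 -1.2] gap 24.0 q [ 3. 13. 96. -0. 71.  2.]
FIX offset total [-0.8  0.7  0.4] rotvec [ 0.03 -0.01  0.11] | per row x 1 [-0.8  0.7  0.4] [ 0.03 -0.01  0.11]
```

{"op": "jog_arm", "data": {"offset": [[0, 0, 0.5], [0, 0, 0], [0, 0, 0], [0, 0, 0], [0, 0, 0], [0, 0, 0], [0, 0, 0], [0, 0, -10], [0, 0, -25], [0, 0, -35], [0, 0, -35], [0, 0, -15], [0, 0, 0]], "delta_rot": [[0, 0, 0], [0, 0, 0], [0, 0, 0], [0, 0, 0], [0, 0, 0], [0, 0, 0], [0, 0, 0], [0, 0, 0], [0, 0, 0], [0, 0, 0], [0, 0, 0], [0, 0, 0], [0, 0, 0]], "jaw": [0, 0, 60, 60, 60, 60, 60, 60, 60, 60, 60, 60, 60]}}

```text
time: 36.25
tool_pos: [580.9, 80.5, 202.5]
tcp_rot: [180.0, -0.0, 0.9]
ft_force: [1.1, -0.9, -0.5]
finger_gap: 51.1
```

```bash
python3 -c "
from h import *
state();plan((472,47,190),-89.3,step=30)
p,d=snap('side','s18')
cv2.imwrite('pics/s18c.png',cv2.resize(p[150:390,160:400],None,fx=3,fy=2.5))"
```

```text
t 36.25 tcp [580.9  80.5 202.5] rot [180.   -0.    0.9] F [ 1.1 -0.9 -0.5] gap 51.1 q [ 3.  6. 90. -0. 84.  2.]
12 offset [[-9.1, 2.6, 1.0], [-8.7, 3.8, 1.0], [-8.1, 4.9, 1.0], [-7.4, 5.9, 1.0], [-6.6, 6.9, 1.0], [-5.6, 7.7, 1.0], [-4.6, 8.3, 1.0], [-3.4, 8.9, 1.0], [-2.2, 9.2, 1.0], [-1.0, 9.4, 1.0], [0.2, 9.5, 1.0], [1.5, 9.4, 1.0]] rot [[0, 0, 7.52]]
```

View pics/s18c.png

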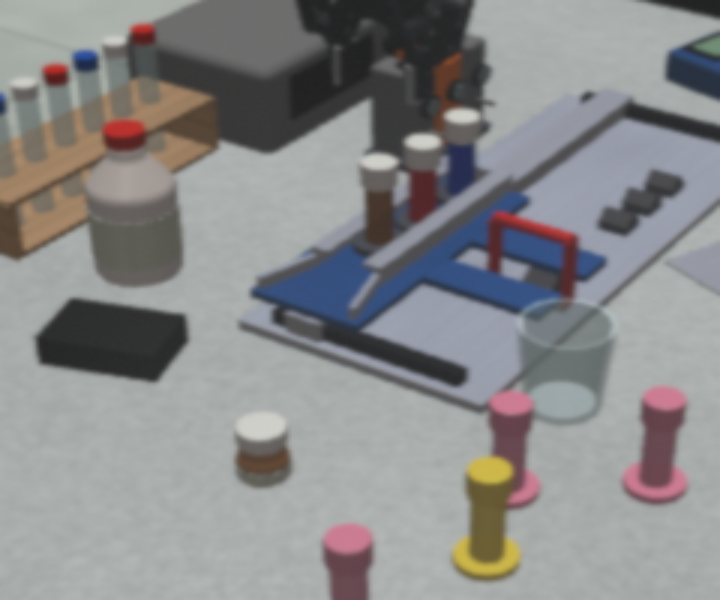

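All three standards are upright under the lips. Now to the bar.

{"op": "jog_arm", "data": {"offset": [[-9, 2.5, 0], [-8.5, 4, 0], [-8, 5, 0], [-7.5, 6, 0], [-6.5, 7, 0], [-5.5, 7.5, 0], [-4.5, 8.5, 0], [-3.5, 9, 0], [-2, 9, 0], [-1, 9.5, 0], [0, 9.5, 0], [1.5, 9, 0], [0, 0, 0], [0, 0, 0]], "delta_rot": [[0, 0, 7.5], [0, 0, 7.5], [0, 0, 7.5], [0, 0, 7.5], [0, 0, 7.5], [0, 0, 7.5], [0, 0, 7.5], [0, 0, 7.5], [0, 0, 7.5], [0, 0, 7.5], [0, 0, 7.5], [0, 0, 7.5], [0, 0, 0], [0, 0, 0]], "jaw": [60, 60, 60, 60, 60, 60, 60, 60, 60, 60, 60, 60, 60, 60]}}

```text
time: 37.7
tool_pos: [456.8, 47.7, 181.5]
tcp_rot: [178.3, -0.1, -92.6]
ft_force: [-0.8, 0.5, -0.2]
finger_gap: 51.3
```

```bash
python3 -c "
from h import *
state();fix((472,47,160),-89.3,2)
snap('top','t18')"
```

```text
t 37.7 tcp [456.8  47.7 181.5] rot [ 1.783e+02 -1.000e-01 -9.260e+01] F [-0.8  0.5 -0.2] gap 51.3 q [ -0. -11. 109.  -0.  84.  92.]
FIX offset total [  0.  -15.8  21. ] rotvec [ 1.69 -0.08 -3.27] | per row x 2 [ 0.  -7.9 10.5] [ 0.84 -0.04 -1.63]
```

View pics/t18.png

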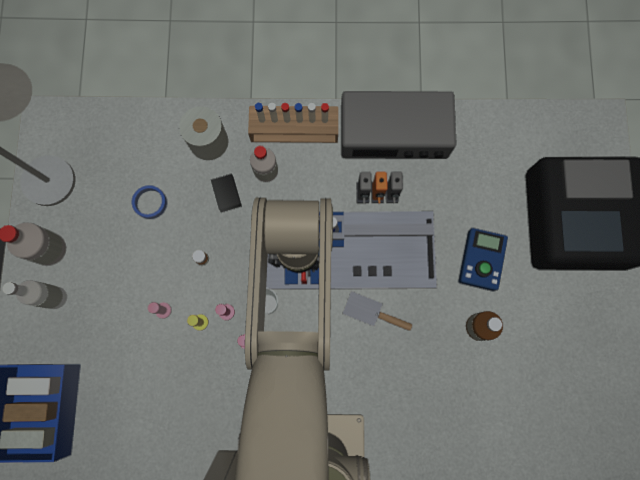

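```bash
python3 -c "
from h import *
s=cv2.imread('pics/s18.png');h=cv2.cvtColor(s,cv2.COLOR_BGR2HSV)
m=(h[:,:,1]<40)&(h[:,:,2]>150)
m[:170]=0;m[235:]=0;m[:,:270]=0;m[:,330:]=0
for c,st in blobs(m,10): 
    q=onz('side',*c,135); print(c,st,q.round(1),'rel mouth y',round(q[1]-127,1),'dx',round(q[0]-(581.5-.0135*q[1]),1))
"
```

```text
[323.89 201.97] [307 170  23  65 476] [543.8 -11.3 135. ] rel mouth y -138.3 dx -37.8
[276.73 213.47] [270 191  22  44 520] [602.   88.5 135. ] rel mouth y -38.5 dx 21.7
[313.81 196.1 ] [308 194  12   6  52] [576.8 -20.5 135. ] rel mouth y -147.5 dx -5.0
[300.59 206.39] [295 204  12   6  59] [576.1  34.4 135. ] rel mouth y -92.6 dx -4.9
[293.17 224.83] [292 220   3  10  24] [546.7 106.1 135. ] rel mouth y -20.9 dx -33.4
```

{"op": "jog_arm", "data": {"offset": [[0, -8, 0], [0, -7, 0], [0, 0, 0], [0, 0, 0]], "delta_rot": [[0.8, 0, -1.6], [0.8, 0, -1.6], [0, 0, 0], [0, 0, 0]], "jaw": [60, 60, 60, 60]}}

```text
time: 38.15
tool_pos: [472.6, 47.7, 179.6]
tcp_rot: [179.8, -0.1, -88.7]
ft_force: [-0.1, 1.0, -0.8]
finger_gap: 51.2
```

```bash
python3 -c "
from h import *
state();fix((472,47,71),-89.3,4)"
```

```text
t 38.15 tcp [472.6  47.7 179.6] rot [ 1.798e+02 -1.000e-01 -8.870e+01] F [-0.1  1.  -0.8] gap 51.2 q [ -0. -10. 108.  -0.  82.  88.]
FIX offset total [  0.6   0.2 108.6] rotvec [ 0.19 -0.06  0.6 ] | per row x 4 [ 0.1  0.1 27.1] [ 0.05 -0.02  0.15]
```

{"op": "jog_arm", "data": {"offset": [[0.5, 0, 15], [0, 0, 25], [0, 0, 25], [0, 0, 20], [0, 0, 14], [0, 0, 7], [0, 0, 0], [0, 0, 0]], "delta_rot": [[0.2, 0, 0.6], [0, 0, 0], [0, 0, 0], [0, 0, 0], [0, 0, 0], [0, 0, 0], [0, 0, 0], [0, 0, 0]], "jaw": [60, 60, 60, 60, 60, 60, 60, 60]}}

```text
time: 38.95
tool_pos: [473.2, 47.5, 71.0]
tcp_rot: [180.0, -0.1, -89.1]
ft_force: [0.8, 0.5, 0.6]
finger_gap: 51.2
```

```bash
python3 -c "
from h import *
state();fix((472,47,71),-89.3,1)
p,d=snap('side','s19')
cv2.imwrite('pics/s19c.png',cv2.resize(p[150:300,230:430],None,fx=4,fy=4))"
```

```text
t 38.95 tcp [473.2  47.5  71. ] rot [ 1.80e+02 -1.00e-01 -8.91e+01] F [0.8 0.5 0.6] gap 51.2 q [ -0.  -4. 114.  -0.  70.  89.]
FIX offset total [0.4 1.2 0. ] rotvec [ 0.   -0.06  0.17] | per row x 1 [0.4 1.2 0. ] [ 0.   -0.06  0.17]
```

View pics/s19c.png

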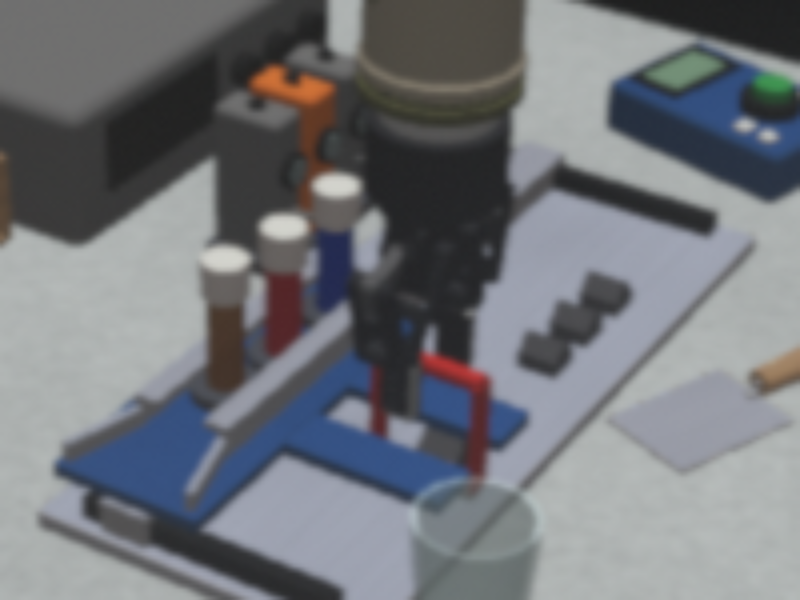

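{"op": "jog_arm", "data": {"offset": [[0, 0, 0], [0, 0, 0], [0, 0, 0], [0, 0, 0], [0, 0, 0], [0, 0, 0], [0, 0, 0], [0, 0, 0]], "delta_rot": [[0, 0, 0], [0, 0, 0], [0, 0, 0], [0, 0, 0], [0, 0, 0], [0, 0, 0], [0, 0, 0], [0, 0, 0]], "jaw": [0, 0, 0, 0, 0, 0, 0, 0], "newtons": 70}}

```text
time: 39.8
tool_pos: [474.9, 46.5, 73.6]
tcp_rot: [-179.8, -0.2, -89.1]
ft_force: [0.3, -0.8, -1.7]
finger_gap: 9.5
```

{"op": "jog_arm", "data": {"offset": [[0, 0, -6], [0, 0, -7], [0, 0, -7], [0, 0, -5], [0, 0, 0]], "delta_rot": [[0, 0, 0], [0, 0, 0], [0, 0, 0], [0, 0, 0], [0, 0, 0]], "jaw": [0, 0, 0, 0, 0]}}

```text
time: 40.3
tool_pos: [474.9, 46.5, 100.3]
tcp_rot: [-179.7, -0.2, -89.1]
ft_force: [1.7, -1.5, -5.9]
finger_gap: 9.4
```

{"op": "jog_arm", "data": {"offset": [[3, 0, 0], [6, 0, 0], [8, 0, 0], [10, 0, 0], [10, 0, 0], [10, 0, 0], [10, 0, 0], [10, 0, 0], [10, 0, 0], [8, 0, 0], [5, 0, 0], [2, 0, 0], [0, 0, 0]], "delta_rot": [[0, 0, 0], [0, 0, 0], [0, 0, 0], [0, 0, 0], [0, 0, 0], [0, 0, 0], [0, 0, 0], [0, 0, 0], [0, 0, 0], [0, 0, 0], [0, 0, 0], [0, 0, 0], [0, 0, 0]], "jaw": [0, 0, 0, 0, 0, 0, 0, 0, 0, 0, 0, 0, 0]}}

```text
time: 41.6
tool_pos: [476.1, -53.7, 99.7]
tcp_rot: [-179.7, -0.0, -89.2]
ft_force: [3.6, 0.7, -5.0]
finger_gap: 9.7
```

```bash
python3 -c "
from h import *
state()
p,d=snap('side','s20')
cv2.imwrite('pics/s20c.png',cv2.resize(p[150:300,230:430],None,fx=4,fy=4))"
```

```text
t 41.6 tcp [476.1 -53.7  99.7] rot [-179.7   -0.   -89.2] F [ 3.6  0.7 -5. ] gap 9.7 q [-13.  -6. 113.   0.  73.  77.]
```

View pics/s20c.png

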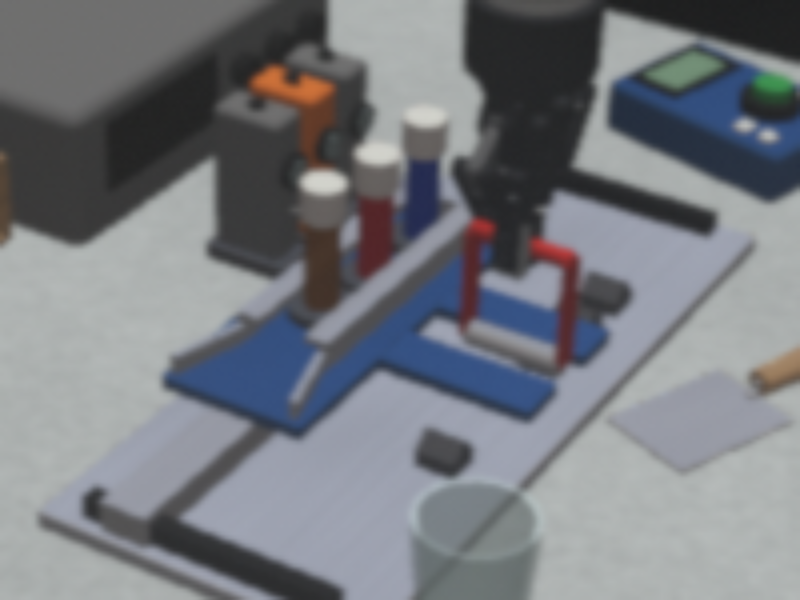

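Halfway, standards fine.

{"op": "jog_arm", "data": {"offset": [[3, 0, -0.5], [6, 0, 0], [8, 0, 0], [10, 0, 0], [10, 0, 0], [10, 0, 0], [10, 0, 0], [10, 0, 0], [10, 0, 0], [8, 0, 0], [4, 0, 0], [1, 0, 0], [0, 0, 0]], "delta_rot": [[0, 0, 0], [0, 0, 0], [0, 0, 0], [0, 0, 0], [0, 0, 0], [0, 0, 0], [0, 0, 0], [0, 0, 0], [0, 0, 0], [0, 0, 0], [0, 0, 0], [0, 0, 0], [0, 0, 0]], "jaw": [0, 0, 0, 0, 0, 0, 0, 0, 0, 0, 0, 0, 0]}}

```text
time: 42.95
tool_pos: [477.4, -151.3, 99.9]
tcp_rot: [-179.8, 0.0, -89.2]
ft_force: [4.0, 1.3, -5.9]
finger_gap: 9.7
```

```bash
python3 -c "
from h import *
state()
p,d=snap('side','s21')
cv2.imwrite('pics/s21c.png',cv2.resize(p[150:300,230:430],None,fx=4,fy=4))"
```

```text
t 42.95 tcp [ 477.4 -151.3   99.9] rot [-179.8    0.   -89.2] F [ 4.   1.3 -5.9] gap 9.7 q [-24.  -2. 109.   0.  73.  66.]
```

View pics/s21c.png

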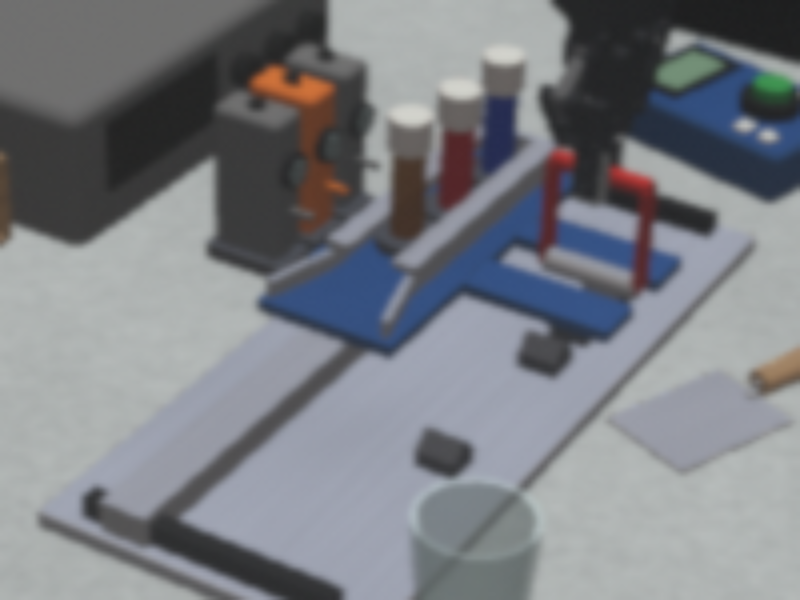

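{"op": "jog_arm", "data": {"offset": [[2, 0, 0], [0, 0, 0], [0, 0, 6], [0, 0, 7], [0, 0, 7], [0, 0, 5], [0, 0, 0]], "delta_rot": [[0, 0, 0], [0, 0, 0], [0, 0, 0], [0, 0, 0], [0, 0, 0], [0, 0, 0], [0, 0, 0]], "jaw": [0, 0, 0, 0, 0, 0, 0]}}

```text
time: 43.7
tool_pos: [477.4, -153.2, 73.5]
tcp_rot: [-179.8, -0.1, -89.1]
ft_force: [-1.6, 0.1, 4.6]
finger_gap: 9.4
```

```bash
python3 -c "
from h import *
state()"
```

```text
t 43.7 tcp [ 477.4 -153.2   73.5] rot [-1.798e+02 -1.000e-01 -8.910e+01] F [-1.6  0.1  4.6] gap 9.4 q [-24.  -0. 110.   0.  70.  65.]
```

{"op": "jog_arm", "data": {"offset": [[0, 0, 0], [0, 0, 0], [0, 0, 0], [0, 0, 0], [0, 0, -15], [0, 0, -30], [0, 0, -35], [0, 0, -35], [0, 0, -15], [0, 0, 0]], "delta_rot": [[0, 0, 0], [0, 0, 0], [0, 0, 0], [0, 0, 0], [0, 0, 0], [0, 0, 0], [0, 0, 0], [0, 0, 0], [0, 0, 0], [0, 0, 0]], "jaw": [50, 50, 50, 50, 50, 50, 50, 50, 50, 50]}}

```text
time: 44.7
tool_pos: [475.8, -152.8, 207.7]
tcp_rot: [-179.9, -0.1, -89.1]
ft_force: [0.4, 0.1, 0.7]
finger_gap: 42.5
```

```bash
python3 -c "
from h import *
state();plan((476,-420,150),-89.3,step=30)
p,d=snap('side','s22')
cv2.imwrite('pics/s22c.png',cv2.resize(p[150:300,230:430],None,fx=4,fy=4))"
```

```text
t 44.7 tcp [ 475.8 -152.8  207.7] rot [-1.799e+02 -1.000e-01 -8.910e+01] F [0.4 0.1 0.7] gap 42.5 q [-24.  -8. 103.  -0.  85.  65.]
10 offset [[26.7, 0.4, 5.8], [26.7, 0.4, 5.8], [26.7, 0.4, 5.8], [26.7, 0.4, 5.8], [26.7, 0.4, 5.8], [26.7, 0.4, 5.8], [26.7, 0.3, 5.8], [26.7, 0.3, 5.8], [26.7, 0.3, 5.8], [26.7, 0.3, 5.8]] rot [[0, 0, 0.02]]
```

View pics/s22c.png

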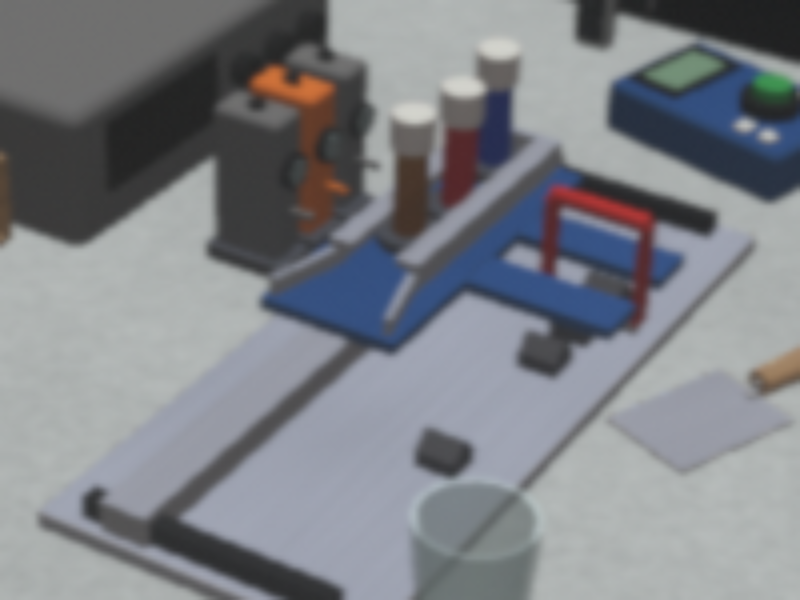

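The bar is down and the standards are upright. I'll move over the button, shut the fingers, and check the mark from the top camera.

{"op": "jog_arm", "data": {"offset": [[13, 0, 0], [24, 0, 0], [26, 0, 0], [26, 0, 0], [26, 0, 0], [26, 0, 0], [26, 0, 0], [26, 0, 0], [26, 0, 0], [17, 0, 0], [8, 0, 0], [0, 0, 0], [0, 0, 0]], "delta_rot": [[0, 0, 0], [0, 0, 0], [0, 0, 0], [0, 0, 0], [0, 0, 0], [0, 0, 0], [0, 0, 0], [0, 0, 0], [0, 0, 0], [0, 0, 0], [0, 0, 0], [0, 0, 0], [0, 0, 0]], "jaw": [0, 0, 0, 0, 0, 0, 0, 0, 0, 0, 0, 0, 0]}}

```text
time: 46.05
tool_pos: [467.0, -408.6, 178.4]
tcp_rot: [178.5, 1.1, -89.1]
ft_force: [-0.4, 1.0, -0.9]
finger_gap: -0.5
```

```bash
python3 -c "
from h import *
state();fix((477,-419.5,110),-89.3,2)
t,d=snap('top','t23')
cv2.imwrite('pics/t23c.png',cv2.resize(t[165:300,240:450],None,fx=3.8,fy=3.8,interpolation=cv2.INTER_NEAREST))
h=cv2.cvtColor(t,cv2.COLOR_BGR2HSV)
caps(t,d,(240,450,205,260))
m=(h[:,:,1]<40)&(h[:,:,2]>150)
for c,st in blobs(m,15):
    if 270<c[0]<440 and 180<c[1]<240: q=onz('top',*c,135);print(c,st[4],q.round(1),'dx',(q[0]-581.5+.0135*q[1]).round(1),'y rel mouth',(q[1]+72).round(1))
"
```

```text
t 46.05 tcp [ 467.  -408.6  178.4] rot [178.5   1.1 -89.1] F [-0.4  1.  -0.9] gap -0.5 q [-46.  14.  83.  -0.  84.  43.]
FIX offset total [ 12.4 -11.6  67.9] rotvec [1.55 1.12 0.2 ] | per row x 2 [ 6.2 -5.8 34. ] [0.77 0.56 0.1 ]
cap [371.41 218.08] 76 [ 598.6 -127.8   90. ] [ 586.5 -123.5  137.6]
cap [414.62 218.11] 74 [ 599.2 -238.4   90. ] [ 587.8 -230.6  135.2]
cap [390.28 221.04] 74 [ 591.1 -176.    90. ] [ 579.5 -170.1  136.7]
[371.41 218.08] 76 [ 587.2 -123.7  135. ] dx 4.0 y rel mouth -51.7
[414.62 218.11] 74 [ 587.8 -230.6  135. ] dx 3.2 y rel mouth -158.6
[390.28 221.04] 74 [ 579.9 -170.3  135. ] dx -3.9 y rel mouth -98.3
```

View pics/t23c.png

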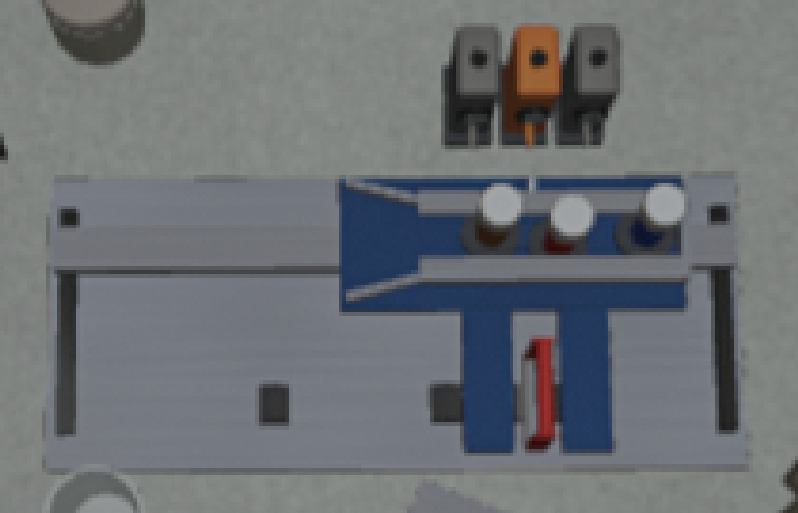

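The white mark at crop (532,184) lines up with the orange head's pointer (530,130), and all three standards sit in the channel. Now the button.

{"op": "jog_arm", "data": {"offset": [[6, -6, 10], [5, -5, 20], [0, 0, 25], [0, 0, 10], [0, 0, 0], [0, 0, 0]], "delta_rot": [[0.8, 0.6, 0], [0.7, 0.5, 0], [0, 0, 0], [0, 0, 0], [0, 0, 0], [0, 0, 0]], "jaw": [0, 0, 0, 0, 0, 0]}}

```text
time: 46.7
tool_pos: [480.3, -414.9, 113.8]
tcp_rot: [-179.9, -0.1, -88.8]
ft_force: [0.0, 0.7, 0.7]
finger_gap: -0.3
```

```bash
python3 -c "
from h import *
state();fix((477,-419.5,70),-89.3,2)
t=cv2.imread('pics/t23.png')
p,d=snap('top'); h=cv2.cvtColor(p,cv2.COLOR_BGR2HSV)
m=cv2.inRange(h,np.array((0,130,80)),np.array((8,255,255)));v,u=np.where(m);k=(u>350)&(u<420)&(v>245)&(v<300)
Z=[pt('top',a,b,d[b,a]) for a,b in zip(u[k],v[k])];Z=np.array(Z);print(np.percentile(Z[:,2],[50,80,95]),Z[:,:2].mean(0))
d0=np.load('pics/top0.npy');t0=cv2.imread('pics/top0.png');h=cv2.cvtColor(t0,cv2.COLOR_BGR2HSV)
m=cv2.inRange(h,np.array((0,130,80)),np.array((8,255,255)));v,u=np.where(m);k=(u>330)&(u<370)&(v>245)&(v<300)
Z=np.array([pt('top',a,b,d0[b,a]) for a,b in zip(u[k],v[k])]);print(np.percentile(Z[:,2],[50,80,95]))
"
```

```text
t 46.7 tcp [ 480.3 -414.9  113.8] rot [-1.799e+02 -1.000e-01 -8.880e+01] F [0.  0.7 0.7] gap -0.3 q [-45.  17.  87.   0.  76.  43.]
FIX offset total [ 4.4  3.5 43.8] rotvec [-0.15 -0.1   0.55] | per row x 2 [ 2.2  1.8 21.9] [-0.07 -0.05  0.27]
[ 95.78677646  97.87702392 100.4313751 ] [ 468.95491534 -153.92327339]
[94.94235669 98.18948852 99.75307755]
```

Bar height is the same as at the start, so it is down and locked.

{"op": "jog_arm", "data": {"offset": [[4, 3, 5], [0, 0, 15], [0, 0, 15], [0, 0, 7], [0, 0, 0]], "delta_rot": [[0, 0, 0.5], [0, 0, 0], [0, 0, 0], [0, 0, 0], [0, 0, 0]], "jaw": [0, 0, 0, 0, 0]}}

```text
time: 47.25
tool_pos: [478.5, -420.9, 71.3]
tcp_rot: [-179.7, -0.3, -89.3]
ft_force: [0.0, 0.2, 0.2]
finger_gap: 0.1
```

```bash
python3 -c "
from h import *
state();fix((477,-419.5,56),-89.3,2)
p,d=snap('side','s24')
cv2.imwrite('pics/s24c.png',cv2.resize(p[120:240,350:510],None,fx=5,fy=5))"
```

```text
t 47.25 tcp [ 478.5 -420.9   71.3] rot [-179.7   -0.3  -89.3] F [0.  0.2 0.2] gap 0.1 q [-46.  20.  88.   0.  72.  43.]
FIX offset total [-1.5  1.6 15.2] rotvec [-0.33 -0.29 -0.01] | per row x 2 [-0.7  0.8  7.6] [-0.16 -0.15 -0.01]
```

View pics/s24c.png

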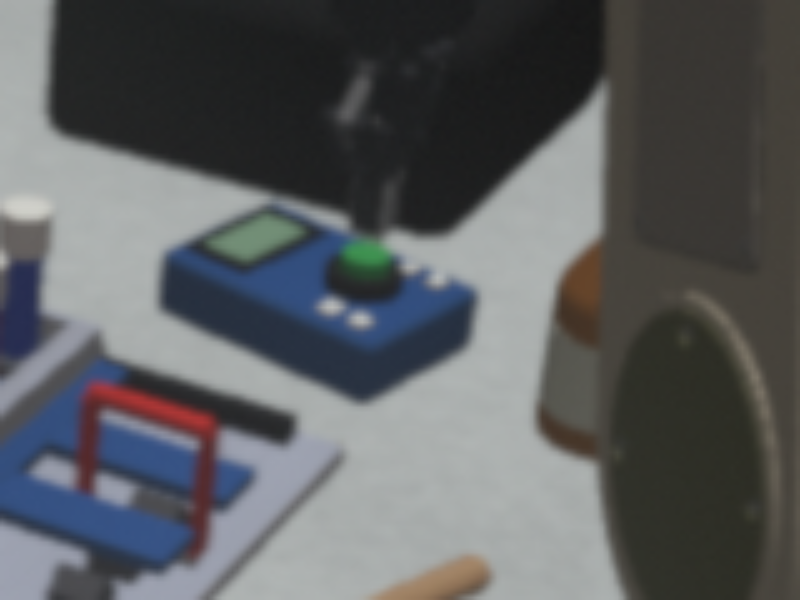

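Fingertips are just above the button centre. I'll press gently.

{"op": "jog_arm", "data": {"offset": [[-1, 1, 5], [0, 0, 5], [0, 0, 3], [0, 0, 2], [0, 0, 2], [0, 0, 0]], "delta_rot": [[0, 0, 0], [0, 0, 0], [0, 0, 0], [0, 0, 0], [0, 0, 0], [0, 0, 0]], "jaw": [0, 0, 0, 0, 0, 0]}}

```text
time: 47.9
tool_pos: [478.3, -420.7, 56.5]
tcp_rot: [-179.6, -0.4, -89.3]
ft_force: [-2.7, 2.0, 4.6]
finger_gap: -0.2
```

{"op": "jog_arm", "data": {"offset": [[0, 0, 2], [0, 0, 2], [0, 0, 0]], "delta_rot": [[0, 0, 0], [0, 0, 0], [0, 0, 0]], "jaw": [0, 0, 0]}}

```text
time: 48.2
tool_pos: [478.7, -421.0, 56.9]
tcp_rot: [-179.6, -0.4, -89.3]
ft_force: [-3.2, 2.1, 4.1]
finger_gap: 0.1
```

```bash
python3 -c "
from h import *
state()
p,d=snap('side','s25')
cv2.imwrite('pics/s25c.png',cv2.resize(p[120:240,350:510],None,fx=5,fy=5))"
```

```text
t 48.2 tcp [ 478.7 -421.    56.9] rot [-179.6   -0.4  -89.3] F [-3.2  2.1  4.1] gap 0.1 q [-46.  21.  89.   0.  70.  43.]
```

View pics/s25c.png

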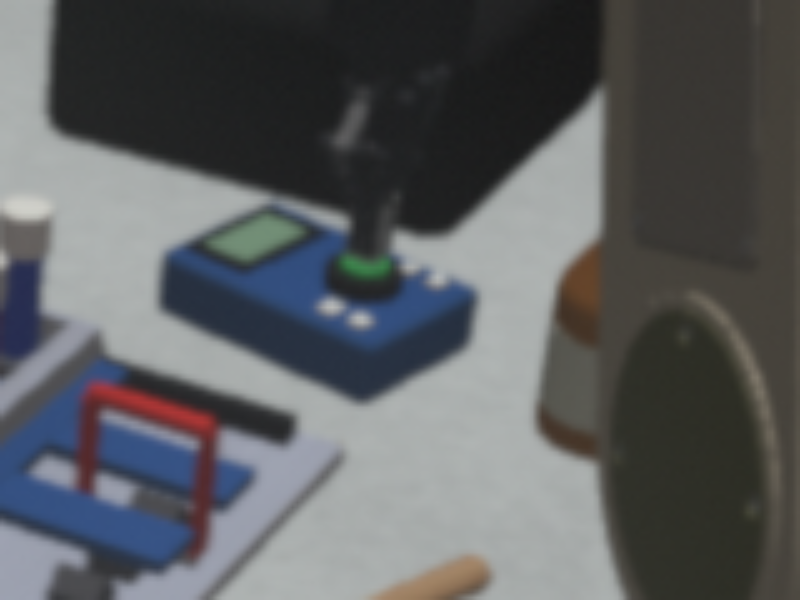

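{"op": "jog_arm", "data": {"offset": [[0, 0, 6], [0, 0, 5], [0, 0, 0], [0, 0, -10], [0, 0, -25], [0, 0, -35], [0, 0, -35], [0, 0, -15], [0, 0, 0]], "delta_rot": [[0, 0, 0], [0, 0, 0], [0, 0, 0], [0, 0, 0], [0, 0, 0], [0, 0, 0], [0, 0, 0], [0, 0, 0], [0, 0, 0]], "jaw": [0, 0, 0, 0, 0, 0, 0, 0, 0]}}

```text
time: 49.15
tool_pos: [479.3, -421.1, 183.1]
tcp_rot: [-179.4, -0.7, -89.2]
ft_force: [0.8, -0.1, 0.2]
finger_gap: -0.3
```

```bash
python3 -c "
from h import *
state();plan((472,-153.2,185),-89.3,step=26)"
```

```text
t 49.15 tcp [ 479.3 -421.1  183.1] rot [-179.4   -0.7  -89.2] F [ 0.8 -0.1  0.2] gap -0.3 q [-46.  14.  83.  -0.  82.  43.]
11 offset [[-24.4, 0.3, -0.2], [-24.4, 0.3, -0.2], [-24.4, 0.3, -0.2], [-24.4, 0.3, -0.2], [-24.4, 0.3, -0.2], [-24.4, 0.3, -0.2], [-24.4, 0.4, -0.2], [-24.4, 0.4, -0.2], [-24.4, 0.4, -0.2], [-24.4, 0.4, -0.2], [-24.4, 0.4, -0.2]] rot [[0, 0, 0.01]]
```

{"op": "jog_arm", "data": {"offset": [[-12, 0, -2], [-23, 0, -2], [-24, 0, -2], [-24, 0, -2], [-24, 0, -2], [-24, 0, -2], [-24, 0, -2], [-24, 0, -2], [-24, 0, -2], [-16, 0, 0], [-8, 0, 0], [0, 0, 0], [0, 0, 0]], "delta_rot": [[-0.3, -0.3, 0], [-0.3, -0.3, 0], [0, 0, 0], [0, 0, 0], [0, 0, 0], [0, 0, 0], [0, 0, 0], [0, 0, 0], [0, 0, 0], [0, 0, 0], [0, 0, 0], [0, 0, 0], [0, 0, 0]], "jaw": [60, 60, 60, 60, 60, 60, 60, 60, 60, 60, 60, 60, 60]}}

```text
time: 50.45
tool_pos: [465.0, -172.7, 176.6]
tcp_rot: [178.1, 1.3, -89.2]
ft_force: [-0.1, 0.5, 0.8]
finger_gap: 51.0
```

```bash
python3 -c "
from h import *
state();fix((474,-153.2,140),-89.3,2)"
```

```text
t 50.45 tcp [ 465.  -172.7  176.6] rot [178.1   1.3 -89.2] F [-0.1  0.5  0.8] gap 51.0 q [-27.  -5. 103.   0.  84.  63.]
FIX offset total [-18.5 -10.4  36.8] rotvec [1.85 1.34 0.1 ] | per row x 2 [-9.3 -5.2 18.4] [0.93 0.67 0.05]
```

{"op": "jog_arm", "data": {"offset": [[-9, -5, 0], [-9, -5, 10], [0, 0, 20], [0, 0, 5], [0, 0, 0]], "delta_rot": [[0.9, 0.7, 0], [0.9, 0.6, 0], [0, 0, 0], [0, 0, 0], [0, 0, 0]], "jaw": [60, 60, 60, 60, 60]}}

```text
time: 50.95
tool_pos: [476.8, -155.9, 141.5]
tcp_rot: [-179.7, -0.2, -89.5]
ft_force: [0.5, -0.4, 0.2]
finger_gap: 50.9
```

```bash
python3 -c "
from h import *
state();fix((474,-153.2,71),-89.3,2)"
```

```text
t 50.95 tcp [ 476.8 -155.9  141.5] rot [-179.7   -0.2  -89.5] F [ 0.5 -0.4  0.2] gap 50.9 q [-24.  -5. 107.  -0.  77.  66.]
FIX offset total [-2.9  3.1 70.5] rotvec [-0.28 -0.17 -0.17] | per row x 2 [-1.4  1.5 35.2] [-0.14 -0.09 -0.08]
```

{"op": "jog_arm", "data": {"offset": [[-2.5, 3, 10], [0, 0, 20], [0, 0, 20], [0, 0, 13], [0, 0, 5], [0, 0, 0], [0, 0, 0]], "delta_rot": [[-0.3, -0.2, -0.2], [0, 0, 0], [0, 0, 0], [0, 0, 0], [0, 0, 0], [0, 0, 0], [0, 0, 0]], "jaw": [60, 60, 60, 60, 60, 60, 60]}}

```text
time: 51.65
tool_pos: [475.7, -155.0, 73.9]
tcp_rot: [-179.8, -0.1, -89.4]
ft_force: [-0.2, 1.0, 0.9]
finger_gap: 51.4
```

```bash
python3 -c "
from h import *
state();fix((474,-153.2,71),-89.3,2)
p,d=snap('side','s26')
cv2.imwrite('pics/s26c.png',cv2.resize(p[130:280,250:450],None,fx=4,fy=4))"
```

```text
t 51.65 tcp [ 475.7 -155.    73.9] rot [-1.798e+02 -1.000e-01 -8.940e+01] F [-0.2  1.   0.9] gap 51.4 q [-24.  -0. 110.   0.  70.  65.]
FIX offset total [-1.9  1.7  2.9] rotvec [-0.22 -0.08 -0.06] | per row x 2 [-0.9  0.8  1.4] [-0.11 -0.04 -0.03]
```

View pics/s26c.png

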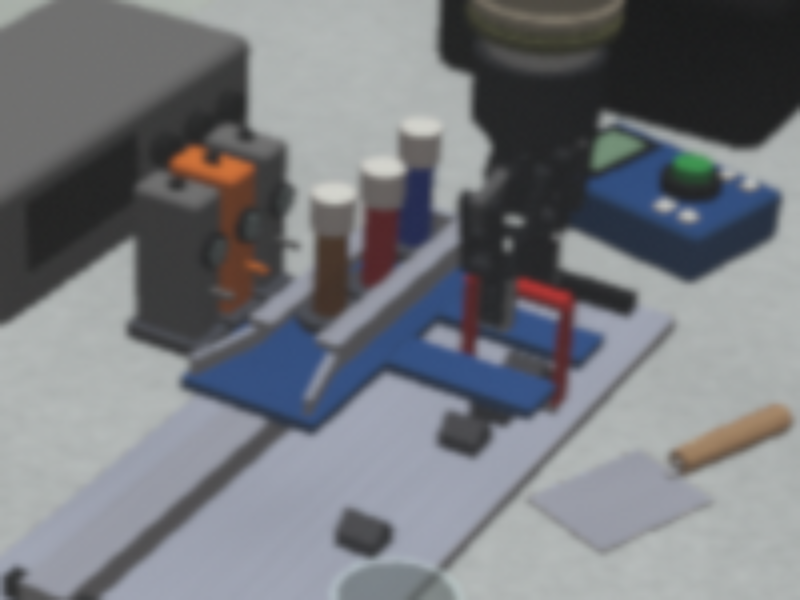

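Fingers straddle the bar. Close, then lift.

{"op": "jog_arm", "data": {"offset": [[-1.5, 1.5, 2.5], [0, 0, 0], [0, 0, 0], [0, 0, 0], [0, 0, 0], [0, 0, 0], [0, 0, 0], [0, 0, 0], [0, 0, 0]], "delta_rot": [[0, 0, 0], [0, 0, 0], [0, 0, 0], [0, 0, 0], [0, 0, 0], [0, 0, 0], [0, 0, 0], [0, 0, 0], [0, 0, 0]], "jaw": [60, 0, 0, 0, 0, 0, 0, 0, 0], "newtons": 70}}

```text
time: 52.6
tool_pos: [475.7, -154.1, 73.8]
tcp_rot: [-179.6, -0.2, -89.4]
ft_force: [-0.6, 0.3, -0.1]
finger_gap: 9.6
```

{"op": "jog_arm", "data": {"offset": [[0, 0, -6], [0, 0, -7], [0, 0, -7], [0, 0, -5], [0, 0, 0]], "delta_rot": [[0, 0, 0], [0, 0, 0], [0, 0, 0], [0, 0, 0], [0, 0, 0]], "jaw": [0, 0, 0, 0, 0]}}

```text
time: 53.1
tool_pos: [475.6, -154.0, 100.2]
tcp_rot: [-179.5, -0.2, -89.4]
ft_force: [2.9, -1.1, -6.1]
finger_gap: 9.6
```

{"op": "jog_arm", "data": {"offset": [[-3, 0, 0], [-6, 0, 0], [-8, 0, 0], [-10, 0, 0], [-10, 0, 0], [-10, 0, 0], [-10, 0, 0], [-10, 0, 0], [-10, 0, 0], [-8, 0, 0], [-5, 0, 0], [-2, 0, 0], [0, 0, 0]], "delta_rot": [[0, 0, 0], [0, 0, 0], [0, 0, 0], [0, 0, 0], [0, 0, 0], [0, 0, 0], [0, 0, 0], [0, 0, 0], [0, 0, 0], [0, 0, 0], [0, 0, 0], [0, 0, 0], [0, 0, 0]], "jaw": [0, 0, 0, 0, 0, 0, 0, 0, 0, 0, 0, 0, 0]}}

```text
time: 54.4
tool_pos: [474.3, -52.9, 99.3]
tcp_rot: [-179.5, -0.2, -89.3]
ft_force: [3.4, -0.9, -6.5]
finger_gap: 9.6
```

```bash
python3 -c "
from h import *
state()
p,d=snap('side','s27')
cv2.imwrite('pics/s27c.png',cv2.resize(p[130:310,230:430],None,fx=4,fy=3.3))"
```

```text
t 54.4 tcp [474.3 -52.9  99.3] rot [-179.5   -0.2  -89.3] F [ 3.4 -0.9 -6.5] gap 9.6 q [-12.  -6. 113.  -0.  72.  77.]
```

View pics/s27c.png

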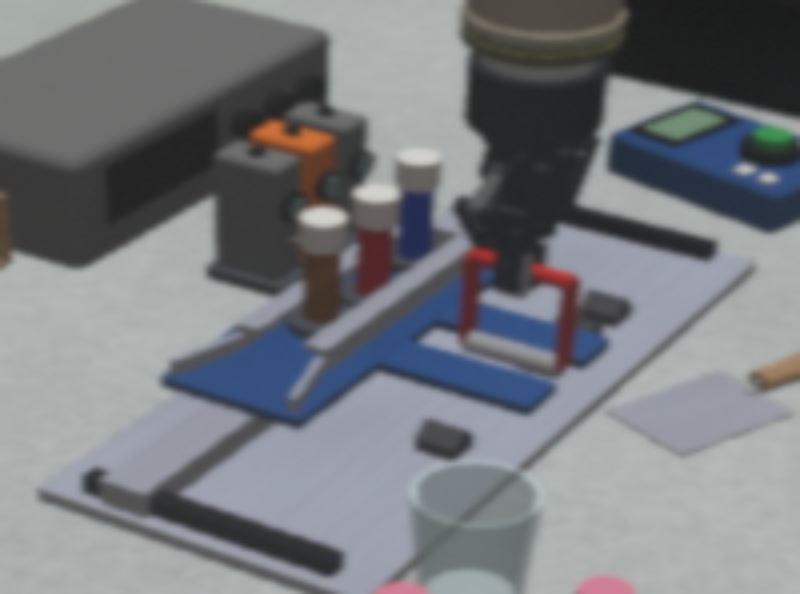

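{"op": "jog_arm", "data": {"offset": [[-3, 0, -0.7], [-6, 0, 0], [-8, 0, 0], [-10, 0, 0], [-10, 0, 0], [-10, 0, 0], [-10, 0, 0], [-10, 0, 0], [-8, 0, 0], [-6, 0, 0], [-4, 0, 0], [-2, 0, 0], [0, 0, 0]], "delta_rot": [[0, 0, 0], [0, 0, 0], [0, 0, 0], [0, 0, 0], [0, 0, 0], [0, 0, 0], [0, 0, 0], [0, 0, 0], [0, 0, 0], [0, 0, 0], [0, 0, 0], [0, 0, 0], [0, 0, 0]], "jaw": [0, 0, 0, 0, 0, 0, 0, 0, 0, 0, 0, 0, 0]}}

```text
time: 55.75
tool_pos: [473.2, 41.1, 99.7]
tcp_rot: [-179.5, -0.2, -89.3]
ft_force: [3.8, -0.1, -5.0]
finger_gap: 9.6
```

{"op": "jog_arm", "data": {"offset": [[-3, 0, 0], [-3, 0, 0], [-2, 0, 0], [-2, 0, 0], [0, 0, 0]], "delta_rot": [[0, 0, 0], [0, 0, 0], [0, 0, 0], [0, 0, 0], [0, 0, 0]], "jaw": [0, 0, 0, 0, 0]}}

```text
time: 56.25
tool_pos: [473.1, 46.2, 99.5]
tcp_rot: [-179.5, -0.8, -89.5]
ft_force: [4.3, 2.0, -5.5]
finger_gap: 9.7
```

At the stop. Lower and release.

{"op": "jog_arm", "data": {"offset": [[0, 0, 6], [0, 0, 7], [0, 0, 7], [0, 0, 4], [0, 0, 0]], "delta_rot": [[0, 0, 0], [0, 0, 0], [0, 0, 0], [0, 0, 0], [0, 0, 0]], "jaw": [0, 0, 0, 0, 0]}}

```text
time: 56.75
tool_pos: [473.1, 46.3, 73.7]
tcp_rot: [-179.6, -0.7, -89.5]
ft_force: [-1.9, -1.0, 3.7]
finger_gap: 9.4
```

{"op": "jog_arm", "data": {"offset": [[0, 0, 0], [0, 0, 0], [0, 0, 0], [0, 0, 0], [0, 0, -15], [0, 0, -30], [0, 0, -35], [0, 0, -35], [15, 0, -10], [30, 0, 0], [35, 0, 0], [35, 0, 0], [35, 0, 0], [35, 0, 0], [35, 0, 0], [20, 0, 0], [0, 0, 0]], "delta_rot": [[0, 0, 0], [0, 0, 0], [0, 0, 0], [0, 0, 0], [0, 0, 0], [0, 0, 0], [0, 0, 0], [0, 0, 0], [0, 0, 0], [0, 0, 0], [0, 0, 0], [0, 0, 0], [0, 0, 0], [0, 0, 0], [0, 0, 0], [0, 0, 0], [0, 0, 0]], "jaw": [50, 50, 50, 50, 50, 50, 50, 50, 50, 50, 50, 50, 50, 50, 50, 50, 50]}}

```text
time: 58.45
tool_pos: [474.2, -199.6, 209.4]
tcp_rot: [-179.4, -0.7, -89.2]
ft_force: [-0.4, 0.5, 0.0]
finger_gap: 42.8
```

```bash
python3 -c "
from h import *
state()
p,d=snap('side','s28')
cv2.imwrite('pics/s28c.png',cv2.resize(p[130:310,230:430],None,fx=4,fy=3.3))
t,d=snap('top','t28')
h=cv2.cvtColor(t,cv2.COLOR_BGR2HSV)
m=(h[:,:,1]<40)&(h[:,:,2]>150)
for c,st in blobs(m,15):
    if 250<c[0]<360 and 180<c[1]<240: q=onz('top',*c,135);print(c,st[4],q.round(1),'z',pt('top',*c,d[int(c[1]+.5),int(c[0]+.5)])[2].round(1),'dx',(q[0]-581.5+.0135*q[1]).round(1),'y rel mouth',(q[1]-127).round(1))
m=cv2.inRange(h,np.array((0,130,80)),np.array((8,255,255)));v,u=np.where(m);k=(u>280)&(u<330)&(v>240)&(v<300)
Z=np.array([pt('top',a,b,d[b,a]) for a,b in zip(u[k],v[k])]);print(np.percentile(Z[:,2],[50,80,95]),Z.mean(0))
cv2.imwrite('pics/t28c.png',cv2.resize(t[165:300,240:450],None,fx=3.8,fy=3.8,interpolation=cv2.INTER_NEAREST))
"
```

```text
t 58.45 tcp [ 474.2 -199.6  209.4] rot [-179.4   -0.7  -89.2] F [-0.4  0.5  0. ] gap 42.8 q [-28.  -6. 101.  -0.  84.  61.]
[290.45 218.79] 73 [584.  77. 135.] z 140.8 dx 3.5 y rel mouth -50.0
[333.5  218.84] 74 [584.6 -29.7 135. ] z 141.7 dx 2.7 y rel mouth -156.7
[308.79 221.54] 76 [577.3  31.5 135. ] z 132.6 dx -3.8 y rel mouth -95.5
[94.83449503 97.57915714 98.7796639 ] [468.75801327  44.47873973  94.75696054]
```

View pics/s28c.png

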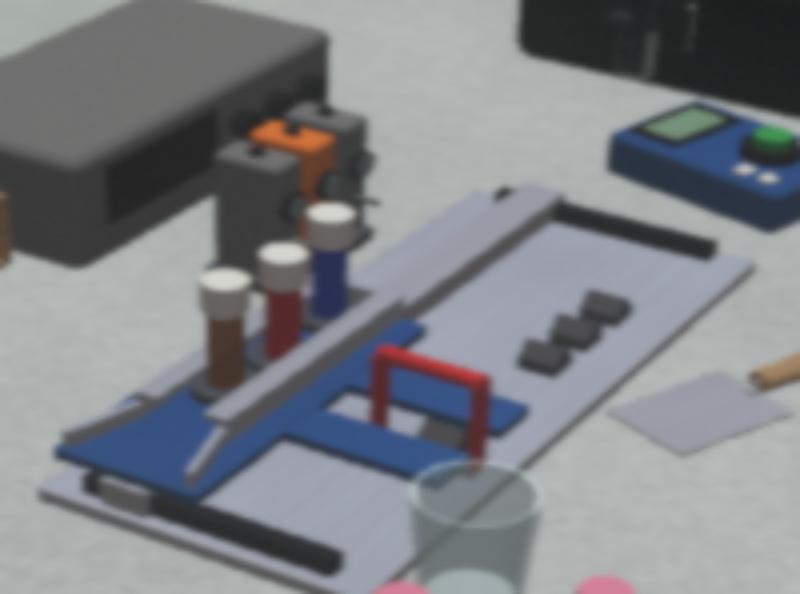

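View pics/t28c.png

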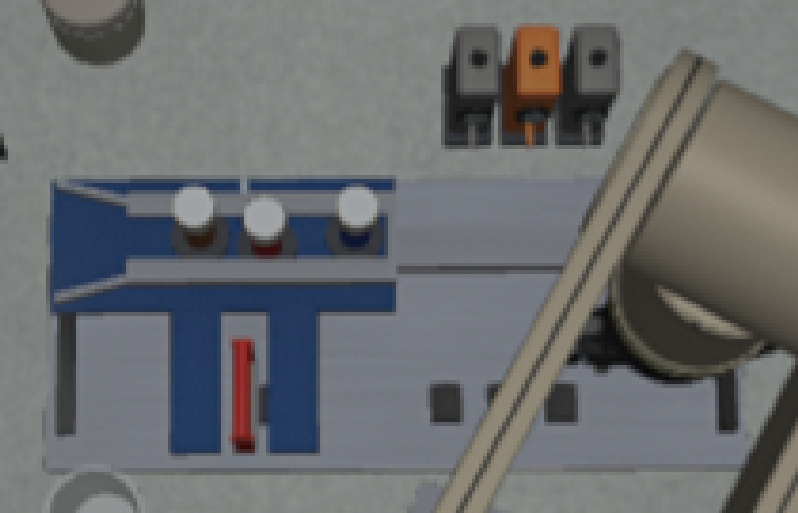

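The last views show the carriage at the left end, the bar down, and all three standards upright under the lips with the arm clear.

```bash
python3 -c "
from h import *
print(r.hand_in())"
```

```text
the job is handed in; nothing more can be done
None
```

The job is handed in at about 58 s of the 208 s allowed, with every step done in order and no step needing a second try; handing in reports no verdict.

- **Loading:** I took the carriage to the left end and locked it. I then slid in the three standards present (blue, red and amber; there was no green one).
- **Reading:** I brought the loaded carriage to the orange head. The top view showed the white mark level with the head and the bar at its starting height, so it was locked. I then pressed the button: the fingertip went about 5 mm below the nominal button top at 4–5 N, and the side view showed the button pushed in.
- **Return:** I brought the carriage back to the left stop, let it lock there and moved the arm clear.

**Last checks:**

| Standard | Position behind the mouth (mm) | Off the channel line (mm) |
|---|---|---|
| Amber | 50 | 3.5 |
| Red | 96 | −3.8 |
| Blue | 157 | 2.7 |

- The figures come from the top camera. All three are inside the limits (16–175 mm behind the mouth, 7 mm off the line), and both views show them upright.
- The bar measured about as high as when it was down at the start.
- I did not see any of the other things on the bench move, but I did not measure them at the end.

**Disagreement:** while the carriage was at the left end, before the reading, the side camera put red and blue about 5 mm nearer the robot than the channel line. I put this down to calibration and a partly visible cap, since the 50 mm channel allows a standard only about 4 mm of play.

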